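# Uncap the wide sample vial and park its cap

## Task

Pull the snap cap off the wider of the two slanted vials with the gripper and lay it flat, open side down, fully home in the large round recess of the white cap tray, then let go and leave the tool clear of it. Leave the narrow vial capped and do not disturb the other things on the bench.

Things in the scene. Friction and masses are not known exactly. Their poses are not given: they have to be found in the camera images.
- wide_cap: Black plastic snap cap to pull off: 42 mm diameter, 32 mm high. Origin: centre of its open underside; z axis towards its closed top (z = 32 mm). z 16 to 32 mm is solid, below is a skirt over the vial's neck. It starts snapped on the wide vial, z leaning 35 degrees towards the stand's -x. Spring beads hold it: 8 to 16 N along its z frees it; clear of the neck after 16 mm.
- narrow_cap: Like wide_cap but only 28 mm in diameter (32 mm high), on the narrow vial; to be left on. Origin at the centre of its underside, z axis towards its closed top.
- wide_stand: Fixed grey stand with the wide clear vial (38 mm), slanted 35 degrees to the stand's -x. Origin on the bench right below the cap's origin; z up. Foot plate x -41 to 95, y +-80, 12 mm high. Posts (10 mm) at x 40, y +-74 carry a lamp bar: x 10 to 42, y +-82, underside at 261, top at 281 mm. A tool straight above the cap meets the bar: come in along the slanted cap axis.
- wide_stand_seat (a point): Point on the wide stand, 125 mm above its origin, where the wide cap's origin lies while the cap is fully on.
- narrow_stand: The same stand (same sizes, posts and lamp bar) with the narrow clear vial (24 mm diameter). Origin on the bench right below the narrow cap's origin.
- narrow_stand_seat (a point): Point on the narrow stand, 125 mm above its origin, where the narrow cap's origin lies while that cap is fully on.
- cap_tray: Fixed white plastic block, 90 mm (x) by 150 mm (y) by 16 mm high, with two round flat-bottomed recesses 8 mm deep: the large one (48 mm) at y = +34 mm, the small one (32 mm) at y = -40 mm. Origin: centre of its underside, z up. It may be turned any way round.
- cap_tray_hole0 (a point): Centre of the large recess's mouth (48 mm diameter), at the tray's top face, 16 mm above the bench; its floor is 8 mm below this point.
- timer: Grey bench timer, 62 x 72 x 18 mm, loose, lying near the robot; bystander. Origin: centre of its underside.
- petri: Clear petri dish, 63 mm diameter, 15 mm high, loose; bystander. Origin: centre of its underside.
- marker: Grey and black marker pen, 120 x 13 x 13 mm, loose; bystander. Origin: centre of its underside.
- counter: Steel hand tally counter, 40 x 50 x 34 mm, loose, at the side of the work area; bystander. Origin: centre of its underside.
- beaker: Glass beaker, 60 mm diameter, 75 mm high, loose, at the side of the work area; bystander. Origin: centre of its underside.
Not all that is in view belongs to the job. Several things have the shape of the cap_tray; the one meant has the colours described above.

How it is judged:
By the outcome, as a careful person would: the job done as asked, in the order asked, and still so for the second after the job is handed in, with the robot touching nothing.
It also fails if it takes over 48 s, if anything falls off the work surface, if the arm or the gripper's body presses on something with over 40 N, if the wrist force passes 120 N, or if a joint passes its speed limit or range.

## Robot

A 6-joint arm with a two-finger parallel gripper is mounted at the origin on the work surface. World frame = base frame: x ahead of the robot, y to its left, z up, the work surface at z = 0. Lengths are in mm, angles in rad, forces in N, time in s.
With the tool pointing down it reaches from about 275 to 850 mm from the base axis. Payload 5.2 kg.
Tool frame: the origin (TCP) lies on the centre line of the jaws, within the pads' length; the fingertips stand 25 mm ahead of it and the grasp point (between the pads) lies 6 mm ahead of it; z points along the fingers, y is the direction in which the jaws open and shut (so a half turn about z gives the same grasp; the last joint's range is limited). The gripper opens to 85 mm and grips with 20 to 120 N. Pads are 22 mm wide; open, the fingers measure 114 mm over their backs; the gripper's body (76 mm by 85 mm) begins 54 mm behind the grasp point. The pads swing forward as they close: fully open they stand 13 mm farther back than shut.
Start: joints at [-1.465, 0.259, 1.535, -0, 1.348, -0.203], TCP at [167.175, -523.983, 256.31] pointing down, gripper open.
Joint ranges: [-3.14, 3.14], [-0.91, 2.08], [0.19, 2.58], [-1.22, 4.36], [0.22, 2.71], [-3.12, 3.12]. Speed limits (rad/s): [2.57, 2.57, 3.14, 3.14, 3.14, 3.14].

## Interface

Orientations are given as a rotation vector (axis times angle).
In Python, from bench import readout, imaging, arm gives the robot as it stands.
- The arm moves only by the tool servo_tool, never from a script. Its argument "motion" is a list of rows, each an object of numbers: "x", "y", "z": the shift along the tool's x, y, z in mm; "ax", "ay", "az": the turn, a rotation vector about the tool's x, y, z in rad; "gripper": the closure, from 0 (fully open) to 1 (shut). In form: [{"x": .., "y": .., "z": .., "ax": .., "ay": .., "az": .., "gripper": ..}, ...]. A call has 1 to 5 rows; each row shifts and turns the commanded pose from where the row before left it, along the tool's axes as they then stand; what a row does not reach is not made up. A row lasts 1/10 s, in which the tool goes at most 50 mm and 8.59 degrees, less where a joint would pass 70% of its speed; a pose out of reach is approached as far as the arm can. A call is refused whole if a number of a shift passes 50 or a number of a turn 0.15, either way. A call with a gripper value outside its range is refused whole. The fingers move at their own pace and stop on an object; the grip force is fixed at half the most. Time passes only in rows, so rows that do not move let the fingers close. It gives the time, the measured TCP pose, the force and the opening at its end, in the units of the state.
- readout.get_obs(): the state, without advancing time (a new reading comes with each control period).
- imaging.read_camera(name): name is "scene" or "top" or "wrist"; returns a dict with "img" (400x640x3 uint8, red, green, blue), "camera_matrix" (3x3 intrinsics, pixels), "world_from_camera" (4x4, takes a point from camera to world coordinates). Camera axes: x right, y down, z forward; pixel columns grow to the right and rows downward; lengths in mm; the calibration is good to about 2 mm. A picture is of the moment at which its call begins. There is no depth.
- arm.job_done(): hands the job in, once; it reports no verdict.
The state is a dict: "clock": time; "joint_positions": joint angles; "qd": joint speeds; "tau": joint torques, N m; "position": TCP position; "orientation": TCP orientation; "contact_force": force on the tool from outside, world axes, zero at the start; "moment": the same for the moment, N m; "gripper_width": finger opening in mm.
Only numpy, scipy, OpenCV 4.12 (cv2) and the standard library are available. Lean on these libraries where they do the work, as an engineer would, in place of code of your own. Each camera call takes 0.05 s, during which the arm holds its last target.

## Working session

There is one attempt and no reset: what is moved stays moved. The work goes in short steps, Python scripts to look and compute and a tool call to move; the robot and the scene stay as the last step left them, time stands still between calls to the robot, and variables do not carry over. Pictures are saved under pics/ and viewed, and the job is handed in when it is done.

Besides the shell and the picture viewer there is one more tool, called after "Call:" as a command line: name --argument value ..., lists and objects as JSON in quotes. servo_tool: Moves the arm, as the interface text tells. Its arguments: {"type":"object","properties":{"motion":{"type":"array","items":{"type":"object","properties":{"x":{"type":"number"},"y":{"type":"number"},"z":{"type":"number"},"ax":{"type":"number"},"ay":{"type":"number"},"az":{"type":"number"},"gripper":{"type":"number"}}}}},"required":["motion"]}

```bash
ls; mkdir -p pics; python3 - <<'E'
from bench import readout, imaging, arm
import cv2,pickle
o=readout.get_obs();print(o)
d={}
for n in ["scene","top","wrist"]:
    r=imaging.read_camera(n);d[n]=r
    cv2.imwrite(f"pics/{n}0.png",r["img"][:,:,::-1]);print(n,r["camera_matrix"].tolist(),r["world_from_camera"].round(4).tolist())
pickle.dump(d,open("d0.pkl","wb"))
E
```

```text
pics
{'clock': 0.0, 'joint_positions': array([-1.46479047e+00,  2.59324245e-01,  1.53609306e+00, -2.65193854e-05,
        1.34798782e+00, -2.02796653e-01]), 'qd': array([ 0.00052889,  0.00047204,  0.00044102,  0.00066318, -0.00312279,
        0.00096416]), 'tau': array([-1.51870492e-03, -4.46035659e+01, -2.90574342e+01, -3.87701875e-04,
        1.18045101e-02, -5.49735958e-06]), 'position': array([ 167.11832765, -523.48635432,  255.48073499]), 'orientation': array([-3.10242813e+00, -4.82871356e-01, -9.71025196e-05]), 'contact_force': array([0.03675318, 0.28187476, 0.49355786]), 'moment': array([ 0.02327652, -0.0470931 , -0.00671244]), 'gripper_width': 85.68379574397694}
scene [[393.120789290584, 0.0, 323.47223631342797], [0.0, 393.120789290584, 206.3850125068894], [0.0, 0.0, 1.0]] [[-0.7723, 0.534, -0.3441, 975.6342], [0.6352, 0.6425, -0.4287, 515.9308], [-0.0078, -0.5496, -0.8354, 1134.9025], [0.0, 0.0, 0.0, 1.0]]
top [[425.19738990914226, 0.0, 315.11098560929497], [0.0, 425.19738990914226, 199.718727274581], [0.0, 0.0, 1.0]] [[-0.0015, -0.9877, 0.1563, 388.0662], [-1.0, 0.0025, 0.0062, -15.464], [-0.0065, -0.1562, -0.9877, 1204.0799], [0.0, 0.0, 0.0, 1.0]]
wrist [[332.7254814553727, 0.0, 319.1953824266692], [0.0, 332.7254814553727, 201.45182398364534], [0.0, 0.0, 1.0]] [[0.3045, -0.9154, -0.2632, 234.6337], [-0.9525, -0.2935, -0.0813, -503.1436], [-0.0029, 0.2755, -0.9613, 372.9474], [0.0, 0.0, 0.0, 1.0]]
```

View pics/scene0.png

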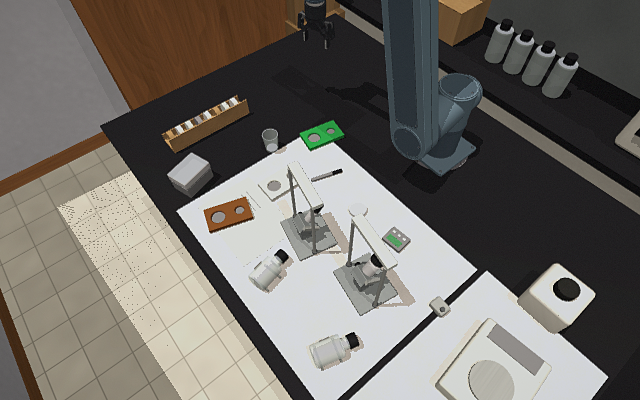

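View pics/top0.png

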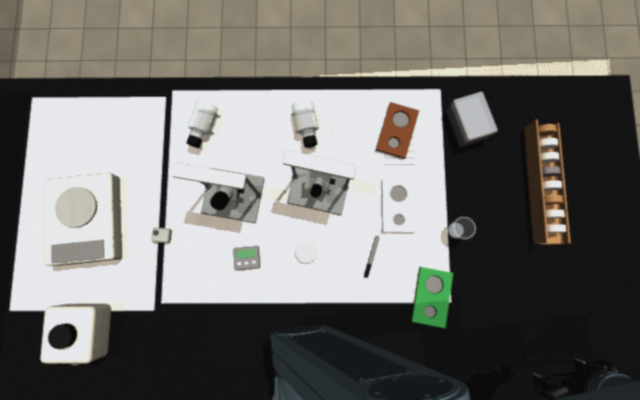

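View pics/wrist0.png

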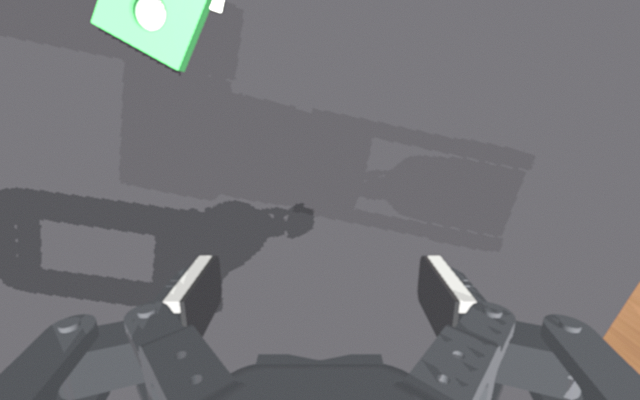

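```bash
python3 - <<'E'
import cv2,pickle,numpy as np
d=pickle.load(open("d0.pkl","rb"))
t=d["top"]["img"][:,:,::-1];s=d["scene"]["img"][:,:,::-1]
cv2.imwrite("pics/a.png",cv2.resize(t[140:240,165:365],None,fx=4,fy=4,interpolation=cv2.INTER_CUBIC))
cv2.imwrite("pics/b.png",cv2.resize(s[150:320,270:430],None,fx=3.5,fy=3.5,interpolation=cv2.INTER_CUBIC))
cv2.imwrite("pics/c.png",cv2.resize(t[165:245,360:480],None,fx=6,fy=6,interpolation=cv2.INTER_CUBIC))
E
```

```text
(no output)
```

View pics/a.png

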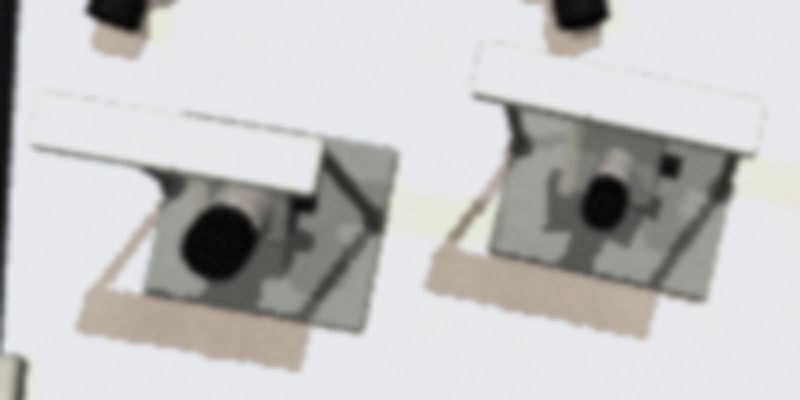

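View pics/b.png

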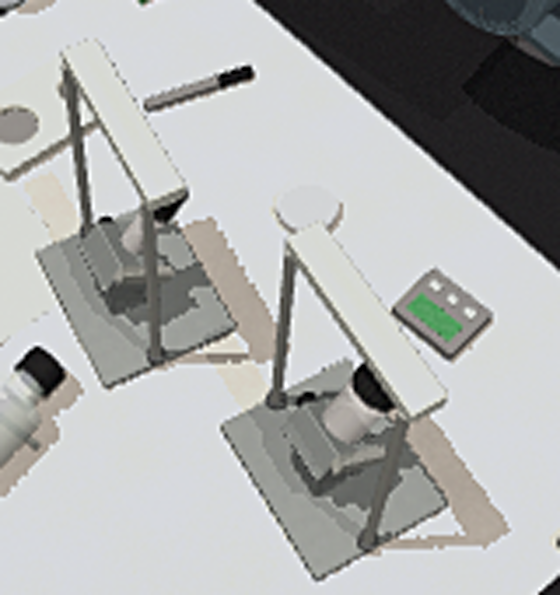

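View pics/c.png

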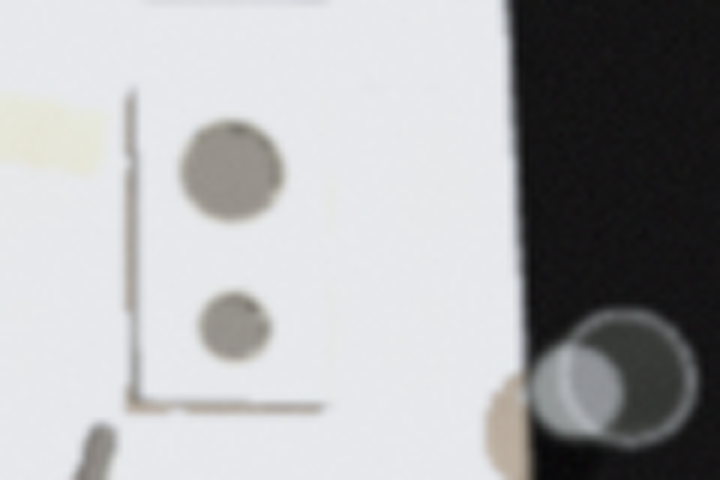

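```bash
cat > h.py <<'E'
import numpy as np,cv2,pickle
from scipy.optimize import least_squares
from scipy.spatial.transform import Rotation as R
def proj(c,P):
    T=np.linalg.inv(c["world_from_camera"]);p=np.atleast_2d(P)@T[:3,:3].T+T[:3,3]
    q=p@c["camera_matrix"].T;return q[:,:2]/q[:,2:]
def ray(c,uv,z):
    T=c["world_from_camera"];v=T[:3,:3]@np.linalg.inv(c["camera_matrix"])@[uv[0],uv[1],1]
    return T[:3,3]+v*(z-T[2,3])/v[2]
def rz(a):return R.from_euler('z',a).as_matrix()
E
python3 - <<'E'
from h import *
d=pickle.load(open("d0.pkl","rb"));t,s=d["top"],d["scene"]
ft=[((399,150),(95,-80,12)),((362,332),(-41,-80,12)),((146,294),(-41,80,12)),((33,148),(10,82,281)),((318,192),(10,-82,281)),((322,140),(42,-82,281)),((40,92),(42,82,281))]
fs=[((222,427),(95,-80,12)),((320,578),(95,80,12)),((447,503),(-41,80,12)),((288,233),(42,-82,281)),((412,415),(42,82,281)),((445,400),(10,82,281)),((318,226),(10,-82,281))]
def res(p,which=(0,1)):
    out=[]
    for k,(c,f,sc,o) in enumerate([(t,ft,4,(165,140)),(s,fs,3.5,(270,150))]):
        if k not in which: continue
        uv=np.array([a for a,b in f])/sc+o-(.5-.5/sc); M=np.array([b for a,b in f])
        out.append((proj(c,M@rz(p[2]).T+[p[0],p[1],0])-uv).ravel())
    return np.concatenate(out)
for w in [(0,1),(0,),(1,)]:
    r=least_squares(res,[450,200,0.],args=(w,),loss='soft_l1');print(w,r.x,np.abs(r.fun).round(1))
p=least_squares(res,[450,200,0.],loss='soft_l1').x
seat=np.array([p[0],p[1],125]);ax=rz(p[2])@[-np.sin(np.radians(35)),0,np.cos(np.radians(35))]
print(ax,seat,[proj(c,[seat+32*ax,seat+16*ax]) for c in(t,s)])
print("captop obs",220/4+165,243/4+140)
for n,u in (("big",(232,170)),("small",(235,326))):
    print(n,ray(t,np.array(u)/6+[360,165],16))
# scene centre of big recess
print(ray(s,(274,185),16))
E
```

```text
(0, 1) [ 5.64382360e+02  2.32944748e+02 -1.70376490e-01] [0.3 0.6 0.  0.5 1.5 0.5 2.6 0.6 1.5 0.5 0.3 0.4 1.2 0.4 1.7 1.3 1.7 0.1
 0.4 1.  2.1 0.4 0.8 0.3 0.9 2.2 0.1 2.9]
(0,) [ 5.64138387e+02  2.30452211e+02 -1.67992240e-01] [0.5 0.6 0.9 0.5 0.6 0.7 1.5 0.4 0.4 0.6 1.4 0.4 0.1 0.2]
(1,) [ 4.67223803e+02  1.99491615e+02 -3.78880677e-01] [16.8 33.4  6.7 32.3 11.6 23.7 21.  32.  10.1 33.4 12.5 32.5 23.4 32.9]
[-0.56527162  0.09725183  0.81915204] [564.38235985 232.94474793 125.        ] [array([[217.42571513, 203.24692462],
       [219.36325149, 200.48910416]]), array([[381.74579843, 253.87113061],
       [378.47626463, 257.45384646]])]
captop obs 220.0 200.75
big [ 593.74225251 -244.73301134   16.        ]
small [ 519.73469912 -243.75402813   16.        ]
[ 591.82069944 -240.04267866   16.        ]
```

```bash
cat >> h.py <<'E'
STAND=[564.4,232.9,-0.170]
def graspR(yaw,sgn=1):
    ax=rz(yaw)@[-np.sin(np.radians(35)),0,np.cos(np.radians(35))]
    z=-ax;y=sgn*(rz(yaw)@[0,1,0.]);x=np.cross(y,z);return np.c_[x,y,z]
def delta(o,P,Rt):
    R0=R.from_rotvec(o["orientation"]).as_matrix()
    return R0.T@(np.array(P)-o["position"]),R.from_matrix(R0.T@Rt).as_rotvec()
E
python3 - <<'E'
from h import *
from bench import readout
o=readout.get_obs();R0=R.from_rotvec(o["orientation"]).as_matrix();print(R0.round(3))
d=pickle.load(open("d0.pkl","rb"))
T=d["wrist"]["world_from_camera"]
print("cam in tool",R0.T@(T[:3,3]-o["position"]),(R0.T@T[:3,:3]).round(3))
p=STAND;seat=np.array([p[0],p[1],125])
for s in(1,-1):
    G=graspR(p[2],s);print(G.round(3),delta(o,seat-G[:,2]*150,G))
    q=R.from_matrix(R0.T@G).magnitude();print(q, seat-G[:,2]*150)
E
```

```text
[[ 0.953  0.304 -0.   ]
 [ 0.304 -0.953  0.001]
 [ 0.    -0.001 -1.   ]]
cam in tool [  70.55924079    0.8606448  -117.26985136] [[ 0.001 -0.961 -0.276]
 [ 1.     0.001 -0.001]
 [ 0.001 -0.276  0.961]]
[[-0.807  0.169  0.565]
 [ 0.139  0.986 -0.097]
 [-0.574  0.    -0.819]] (array([ 532.03239682, -639.60435681,    8.82794022]), array([-0.80550095, -0.1984628 , -2.55445137]))
2.6857850005285306 [479.60377025 247.45585133 247.87280664]
[[ 0.807 -0.169  0.565]
 [-0.139 -0.986 -0.097]
 [ 0.574 -0.    -0.819]] (array([ 532.03239682, -639.60435681,    8.82794022]), array([-0.14759997,  0.59906399,  0.46327792]))
0.7715502917004128 [479.60377025 247.45585133 247.87280664]
```

```bash
cat >> h.py <<'E'
def plan(P,Rt,smax=42,amax=0.14,k=5,show=True):
    from bench import readout
    o=readout.get_obs();R0=R.from_rotvec(o["orientation"]).as_matrix()
    w=R.from_matrix(R0.T@Rt).as_rotvec();D=np.array(P)-o["position"]
    n=max(1,int(np.ceil(max(np.linalg.norm(D)/smax,np.abs(w).max()/amax))))
    print("t",o["clock"],"n",n,"D",D.round(1),"w",w.round(3),"q",o["joint_positions"].round(2),"F",o["contact_force"].round(1),"wid",round(o["gripper_width"],1))
    Rc=R0.copy()
    for i in range(min(k,n)):
        s=Rc.T@D/n;a=w/n
        print('{"x":%.1f,"y":%.1f,"z":%.1f,"ax":%.3f,"ay":%.3f,"az":%.3f,"gripper":0},'%(*s,*a))
        Rc=Rc@R.from_rotvec(a).as_matrix()
def downR(head):
    x=np.array([np.cos(head),np.sin(head),0]);z=np.array([0,0,-1.]);return np.c_[x,np.cross(z,x),z]
E
python3 - <<'E'
from h import *
plan([470,245,262],downR(np.pi-.17),k=20)
E
```

```text
t 0.15 n 20 D [302.9 768.6   6.3] w [-0.000e+00 -2.000e-03 -2.663e+00] q [-1.46  0.26  1.54 -0.    1.35 -0.2 ] F [ 0.1 -0.4 -1.1] wid 85.5
{"x":26.1,"y":-32.0,"z":-0.3,"ax":-0.000,"ay":-0.000,"az":-0.133,"gripper":0},
{"x":30.1,"y":-28.3,"z":-0.3,"ax":-0.000,"ay":-0.000,"az":-0.133,"gripper":0},
{"x":33.6,"y":-24.0,"z":-0.3,"ax":-0.000,"ay":-0.000,"az":-0.133,"gripper":0},
{"x":36.5,"y":-19.3,"z":-0.3,"ax":-0.000,"ay":-0.000,"az":-0.133,"gripper":0},
{"x":38.7,"y":-14.3,"z":-0.3,"ax":-0.000,"ay":-0.000,"az":-0.133,"gripper":0},
{"x":40.3,"y":-9.1,"z":-0.3,"ax":-0.000,"ay":-0.000,"az":-0.133,"gripper":0},
{"x":41.1,"y":-3.6,"z":-0.3,"ax":-0.000,"ay":-0.000,"az":-0.133,"gripper":0},
{"x":41.3,"y":1.9,"z":-0.3,"ax":-0.000,"ay":-0.000,"az":-0.133,"gripper":0},
{"x":40.7,"y":7.3,"z":-0.3,"ax":-0.000,"ay":-0.000,"az":-0.133,"gripper":0},
{"x":39.3,"y":12.7,"z":-0.3,"ax":-0.000,"ay":-0.000,"az":-0.133,"gripper":0},
{"x":37.3,"y":17.8,"z":-0.3,"ax":-0.000,"ay":-0.000,"az":-0.133,"gripper":0},
{"x":34.6,"y":22.6,"z":-0.3,"ax":-0.000,"ay":-0.000,"az":-0.133,"gripper":0},
{"x":31.3,"y":27.0,"z":-0.3,"ax":-0.000,"ay":-0.000,"az":-0.133,"gripper":0},
{"x":27.4,"y":30.9,"z":-0.3,"ax":-0.000,"ay":-0.000,"az":-0.133,"gripper":0},
{"x":23.1,"y":34.2,"z":-0.3,"ax":-0.000,"ay":-0.000,"az":-0.133,"gripper":0},
{"x":18.4,"y":37.0,"z":-0.3,"ax":-0.000,"ay":-0.000,"az":-0.133,"gripper":0},
{"x":13.3,"y":39.1,"z":-0.3,"ax":-0.000,"ay":-0.000,"az":-0.133,"gripper":0},
{"x":8.0,"y":40.5,"z":-0.3,"ax":-0.000,"ay":-0.000,"az":-0.133,"gripper":0},
{"x":2.5,"y":41.2,"z":-0.3,"ax":-0.000,"ay":-0.000,"az":-0.133,"gripper":0},
{"x":-3.0,"y":41.2,"z":-0.3,"ax":-0.000,"ay":-0.000,"az":-0.133,"gripper":0},
```

Candidates (top image): wide cap (220,201), about 20 px across, vs narrow cap (316,190), about 13 px, vs the white bottles' black caps (195,141) and (310,141). Trays: white (397,206), red-brown (398,130), green (433,297). I choose the cap at (220,201), the white tray and its recess at (398.7,193.3). The close crops confirm both choices.

Call:
servo_tool --motion '[{"x":26,"y":-32,"z":-1,"az":-0.133},{"x":30,"y":-28,"z":-1,"az":-0.133},{"x":34,"y":-24,"z":-1,"az":-0.133},{"x":36,"y":-19,"z":-1,"az":-0.133},{"x":39,"y":-14,"z":-1,"az":-0.133}]'

```text
validation failed for argument at $.mo...
```

Call:
servo_tool --motion '[{"x":40,"y":-9,"z":-1,"az":-0.133},{"x":41,"y":-4,"z":-1,"az":-0.133},{"x":41,"y":2,"z":-1,"az":-0.133},{"x":41,"y":7,"z":-1,"az":-0.133},{"x":39,"y":13,"z":0,"az":-0.133}]'

```text
validation failed for argument at $.mo...
```

```bash
python3 - <<'E'
from h import *
plan([470,245,262],downR(np.pi-.17),k=20)
E
```

```text
t 0.15 n 20 D [302.9 768.6   6.3] w [-0.000e+00 -2.000e-03 -2.663e+00] q [-1.46  0.26  1.54 -0.    1.35 -0.2 ] F [ 0.1 -0.4 -1.1] wid 85.5
{"x":26.1,"y":-32.0,"z":-0.3,"ax":-0.000,"ay":-0.000,"az":-0.133,"gripper":0},
{"x":30.1,"y":-28.3,"z":-0.3,"ax":-0.000,"ay":-0.000,"az":-0.133,"gripper":0},
{"x":33.6,"y":-24.0,"z":-0.3,"ax":-0.000,"ay":-0.000,"az":-0.133,"gripper":0},
{"x":36.5,"y":-19.3,"z":-0.3,"ax":-0.000,"ay":-0.000,"az":-0.133,"gripper":0},
{"x":38.7,"y":-14.3,"z":-0.3,"ax":-0.000,"ay":-0.000,"az":-0.133,"gripper":0},
{"x":40.3,"y":-9.1,"z":-0.3,"ax":-0.000,"ay":-0.000,"az":-0.133,"gripper":0},
{"x":41.1,"y":-3.6,"z":-0.3,"ax":-0.000,"ay":-0.000,"az":-0.133,"gripper":0},
{"x":41.3,"y":1.9,"z":-0.3,"ax":-0.000,"ay":-0.000,"az":-0.133,"gripper":0},
{"x":40.7,"y":7.3,"z":-0.3,"ax":-0.000,"ay":-0.000,"az":-0.133,"gripper":0},
{"x":39.3,"y":12.7,"z":-0.3,"ax":-0.000,"ay":-0.000,"az":-0.133,"gripper":0},
{"x":37.3,"y":17.8,"z":-0.3,"ax":-0.000,"ay":-0.000,"az":-0.133,"gripper":0},
{"x":34.6,"y":22.6,"z":-0.3,"ax":-0.000,"ay":-0.000,"az":-0.133,"gripper":0},
{"x":31.3,"y":27.0,"z":-0.3,"ax":-0.000,"ay":-0.000,"az":-0.133,"gripper":0},
{"x":27.4,"y":30.9,"z":-0.3,"ax":-0.000,"ay":-0.000,"az":-0.133,"gripper":0},
{"x":23.1,"y":34.2,"z":-0.3,"ax":-0.000,"ay":-0.000,"az":-0.133,"gripper":0},
{"x":18.4,"y":37.0,"z":-0.3,"ax":-0.000,"ay":-0.000,"az":-0.133,"gripper":0},
{"x":13.3,"y":39.1,"z":-0.3,"ax":-0.000,"ay":-0.000,"az":-0.133,"gripper":0},
{"x":8.0,"y":40.5,"z":-0.3,"ax":-0.000,"ay":-0.000,"az":-0.133,"gripper":0},
{"x":2.5,"y":41.2,"z":-0.3,"ax":-0.000,"ay":-0.000,"az":-0.133,"gripper":0},
{"x":-3.0,"y":41.2,"z":-0.3,"ax":-0.000,"ay":-0.000,"az":-0.133,"gripper":0},
```

All keys are probably required.

Call:
servo_tool --motion '[{"x":26,"y":-32,"z":-1,"ax":0,"ay":0,"az":-0.133,"gripper":0},{"x":30,"y":-28,"z":-1,"ax":0,"ay":0,"az":-0.133,"gripper":0},{"x":34,"y":-24,"z":-1,"ax":0,"ay":0,"az":-0.133,"gripper":0},{"x":36,"y":-19,"z":-1,"ax":0,"ay":0,"az":-0.133,"gripper":0},{"x":39,"y":-14,"z":-1,"ax":0,"ay":0,"az":-0.133,"gripper":0}]'

```text
clock: 0.65
position: [243.6, -330.9, 261.1]
orientation: [-2.773, -1.476, -0.0]
contact_force: [0.7, 0.5, 0.0]
gripper_width: 85.3
```

Call:
servo_tool --motion '[{"x":40,"y":-9,"z":-1,"ax":0,"ay":0,"az":-0.133,"gripper":0},{"x":41,"y":-4,"z":-1,"ax":0,"ay":0,"az":-0.133,"gripper":0},{"x":41,"y":2,"z":-1,"ax":0,"ay":0,"az":-0.133,"gripper":0},{"x":41,"y":7,"z":-1,"ax":0,"ay":0,"az":-0.133,"gripper":0},{"x":39,"y":13,"z":0,"ax":0,"ay":0,"az":-0.133,"gripper":0}]'

```text
clock: 1.15
position: [319.0, -139.3, 265.4]
orientation: [2.139, 2.3, 0.0]
contact_force: [0.8, -0.4, -0.2]
gripper_width: 85.1
```

```bash
python3 - <<'E'
from h import *
plan([470,245,262],downR(np.pi-.17),k=20)
E
```

```text
t 1.15 n 10 D [151.  384.3  -3.4] w [ 0.000e+00  1.000e-03 -1.328e+00] q [-0.74 -0.13  1.94  0.    1.34 -0.81] F [ 0.8 -0.4 -0.2] wid 85.1
{"x":37.2,"y":17.9,"z":0.3,"ax":0.000,"ay":0.000,"az":-0.133,"gripper":0},
{"x":34.5,"y":22.6,"z":0.3,"ax":0.000,"ay":0.000,"az":-0.133,"gripper":0},
{"x":31.2,"y":27.0,"z":0.3,"ax":0.000,"ay":0.000,"az":-0.133,"gripper":0},
{"x":27.4,"y":30.9,"z":0.3,"ax":0.000,"ay":0.000,"az":-0.133,"gripper":0},
{"x":23.1,"y":34.3,"z":0.3,"ax":0.000,"ay":0.000,"az":-0.133,"gripper":0},
{"x":18.3,"y":37.0,"z":0.3,"ax":0.000,"ay":0.000,"az":-0.133,"gripper":0},
{"x":13.3,"y":39.1,"z":0.3,"ax":0.000,"ay":0.000,"az":-0.133,"gripper":0},
{"x":8.0,"y":40.5,"z":0.3,"ax":0.000,"ay":0.000,"az":-0.133,"gripper":0},
{"x":2.5,"y":41.2,"z":0.3,"ax":0.000,"ay":0.000,"az":-0.133,"gripper":0},
{"x":-3.0,"y":41.2,"z":0.3,"ax":0.000,"ay":0.000,"az":-0.133,"gripper":0},
```

Call:
servo_tool --motion '[{"x":37,"y":18,"z":0,"ax":0,"ay":0,"az":-0.133,"gripper":0},{"x":34.5,"y":22.5,"z":0,"ax":0,"ay":0,"az":-0.133,"gripper":0},{"x":31,"y":27,"z":0,"ax":0,"ay":0,"az":-0.133,"gripper":0},{"x":27.5,"y":31,"z":0,"ax":0,"ay":0,"az":-0.133,"gripper":0},{"x":23,"y":34,"z":0,"ax":0,"ay":0,"az":-0.133,"gripper":0}]'

```text
clock: 1.65
position: [395.4, 52.2, 265.3]
orientation: [1.269, 2.873, 0.0]
contact_force: [1.0, -0.3, 0.2]
gripper_width: 85.5
```

Call:
servo_tool --motion '[{"x":18,"y":37,"z":0,"ax":0,"ay":0,"az":-0.133,"gripper":0},{"x":13,"y":39,"z":0,"ax":0,"ay":0,"az":-0.133,"gripper":0},{"x":8,"y":40.5,"z":0,"ax":0,"ay":0,"az":-0.133,"gripper":0},{"x":2.5,"y":41,"z":0,"ax":0,"ay":0,"az":-0.133,"gripper":0},{"x":-3,"y":41,"z":0,"ax":0,"ay":0,"az":-0.133,"gripper":0}]'

```text
clock: 2.15
position: [471.7, 243.1, 265.0]
orientation: [-0.262, -3.13, 0.0]
contact_force: [0.6, -1.7, 0.1]
gripper_width: 85.4
```

Call:
servo_tool --motion '[{"x":0,"y":0,"z":0,"ax":0,"ay":-0.14,"az":0,"gripper":0},{"x":0,"y":0,"z":0,"ax":0,"ay":-0.14,"az":0,"gripper":0},{"x":0,"y":0,"z":0,"ax":0,"ay":-0.14,"az":0,"gripper":0},{"x":0,"y":0,"z":0,"ax":0,"ay":-0.14,"az":0,"gripper":0}]'

```text
clock: 2.55
position: [471.5, 241.9, 265.7]
orientation: [0.221, 2.568, -0.062]
contact_force: [1.3, -1.4, 0.1]
gripper_width: 85.1
```

```bash
python3 - <<'E'
from h import *
from bench import imaging
p=STAND;seat=np.array([p[0],p[1],125]);G=graspR(p[2],1)
plan(seat-G[:,2]*150,G,k=20)
d={n:imaging.read_camera(n) for n in("wrist","top","scene")}
pickle.dump(d,open("d1.pkl","wb"))
cv2.imwrite("pics/w1.png",d["wrist"]["img"][:,:,::-1])
E
```

```text
t 2.55 n 1 D [  8.1   5.5 -17.9] w [ 0.001 -0.046 -0.002] q [ 0.46  0.02  1.92 -0.47  0.78 -0.67] F [ 1.3 -1.4  0.1] wid 85.1
{"x":3.6,"y":6.8,"z":18.9,"ax":0.001,"ay":-0.046,"az":-0.002,"gripper":0},
```

View pics/w1.png

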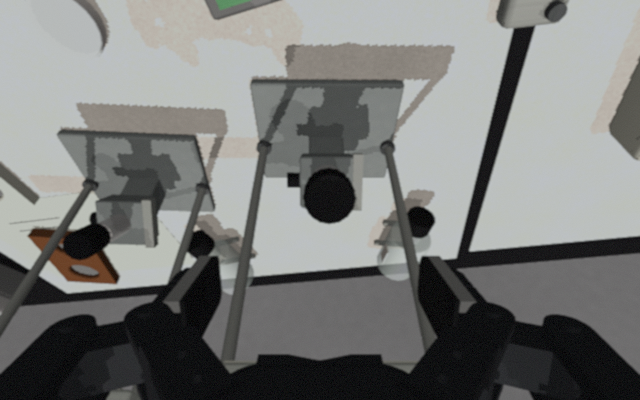

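```bash
cat >> h.py <<'E'
def capsil(c,o,ax,r=21,h=32):
    u=np.cross(ax,[0,1,0.3]);u/=np.linalg.norm(u);v=np.cross(ax,u);a=np.linspace(0,2*np.pi,90)
    ring=r*(np.outer(np.cos(a),u)+np.outer(np.sin(a),v))
    return cv2.convexHull(proj(c,np.r_[o+ring,o+ax*h+ring]).astype(np.float32))
def hc(h):
    m=cv2.moments(h);return np.array([m["m10"]/m["m00"],m["m01"]/m["m00"],m["m00"]])
def blob(img,seed,th=45):
    g=(img.max(2)<th).astype(np.uint8);n,l,st,ce=cv2.connectedComponentsWithStats(g)
    k=l[seed[1],seed[0]];return st[k],ce[k]
E
python3 - <<'E'
from h import *
d=pickle.load(open("d1.pkl","rb"));w=d["wrist"];t=d["top"]
for th in(25,35,45,60): print(blob(w["img"],(329,195),th),blob(t["img"],(219,200),th))
p=STAND
def f(p):
    ax=-graspR(p[2])[:,2];o=np.array([p[0],p[1],125]);return hc(capsil(w,o,ax)),hc(capsil(t,o,ax)),cv2.boundingRect(capsil(w,o,ax)),cv2.boundingRect(capsil(t,o,ax))
print(f(p))
print(proj(w,(np.array([[-41,-80,12],[-41,80,12]])@rz(p[2]).T+[p[0],p[1],0])))
i=w["img"][60:240,230:430,::-1];cv2.imwrite("pics/w1c.png",cv2.resize(i,None,fx=4,fy=4,interpolation=cv2.INTER_CUBIC)[:600])
E
```

```text
(array([ 304,  169,   50,   53, 1918], dtype=int32), array([328.51876955, 195.45933264])) (array([212, 193,  17,  16, 207], dtype=int32), array([219.53623188, 200.44444444]))
(array([ 304,  169,   51,   53, 2078], dtype=int32), array([328.66506256, 195.26997113])) (array([211, 192,  18,  18, 228], dtype=int32), array([219.50438596, 200.42982456]))
(array([ 304,  168,   51,   55, 2115], dtype=int32), array([328.6855792 , 195.20094563])) (array([211, 192,  18,  18, 239], dtype=int32), array([219.53556485, 200.48535565]))
(array([ 303,  168,   52,   55, 2185], dtype=int32), array([328.602746  , 195.11899314])) (array([211, 192,  19,  18, 257], dtype=int32), array([219.6459144 , 200.42023346]))
(array([ 327.67315631,  196.77166853, 2373.23309405]), array([219.29578706, 200.54820015, 299.02239339]), (301, 167, 54, 58), (209, 190, 21, 21))
[[247.05144799  83.2570556 ]
 [404.0822929   82.93240324]]
```

View pics/w1c.png

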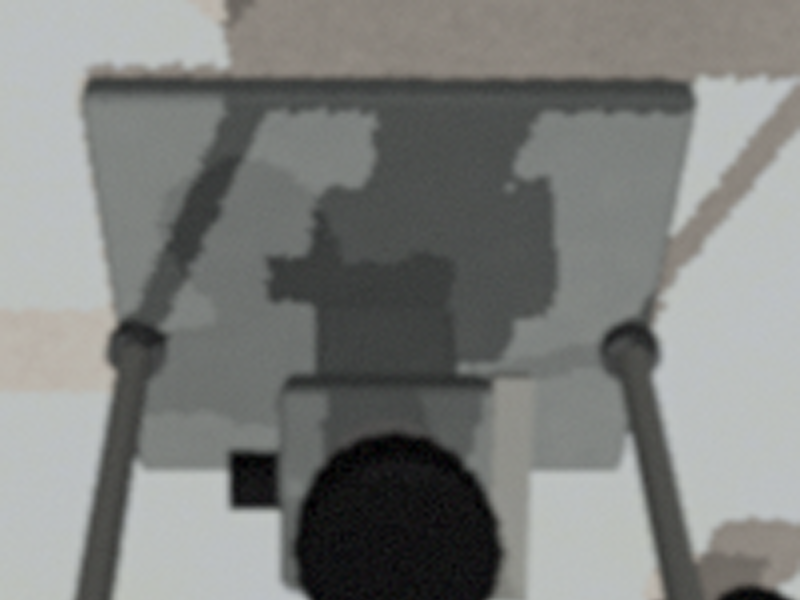

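```bash
python3 - <<'E'
from h import *
d=pickle.load(open("d1.pkl","rb"));w=d["wrist"];t=d["top"];s=d["scene"]
fw=[((86,98),(-41,-80,12)),((692,104),(-41,80,12)),((143,468),(95,-80,12)),((620,468),(95,80,12))]
ft=[((399,150),(95,-80,12)),((362,332),(-41,-80,12)),((146,294),(-41,80,12)),((33,148),(10,82,281)),((318,192),(10,-82,281)),((322,140),(42,-82,281)),((40,92),(42,82,281))]
fs=[((222,427),(95,-80,12)),((320,578),(95,80,12)),((447,503),(-41,80,12)),((288,233),(42,-82,281)),((412,415),(42,82,281)),((445,400),(10,82,281)),((318,226),(10,-82,281))]
def res(p,which):
    out=[]
    for k,(c,f,sc,o) in enumerate([(t,ft,4,(165,140)),(s,fs,3.5,(270,150)),(w,fw,4,(230,60))]):
        if k not in which: continue
        uv=np.array([a for a,b in f])/sc+o-(.5-.5/sc); M=np.array([b for a,b in f])
        out.append((proj(c,M@rz(p[2]).T+[p[0],p[1],0])-uv).ravel())
    ax=-graspR(p[2])[:,2];o=np.array([p[0],p[1],125])
    if 2 in which: out.append((hc(capsil(w,o,ax))[:2]-[328.6,195.1])*2)
    if 0 in which: out.append((hc(capsil(t,o,ax))[:2]-[219.6,200.4])*2)
    return np.concatenate(out)
for wh in [(2,),(0,),(0,2),(0,1,2)]:
    r=least_squares(res,STAND,args=(wh,),loss='soft_l1');print(wh,r.x.round(3),(r.fun).round(1))
E
```

```text
(2,) [ 5.63415e+02  2.33834e+02 -1.69000e-01] [-3.5 -1.9  2.4 -3.8 -1.1  1.6  0.7  1.2  0.   1.5]
(0,) [ 5.6442e+02  2.3122e+02 -1.7000e-01] [ 0.3 -0.7  0.6  0.5 -0.9  0.5 -1.8 -0.6 -0.7  0.5  1.1 -0.4 -0.4 -0.4
  0.7  0.3]
(0, 2) [ 5.64285e+02  2.33312e+02 -1.70000e-01] [-0.4 -0.6 -0.1  0.5 -1.6  0.6 -2.8 -0.5 -1.7  0.6  0.1 -0.4 -1.4 -0.3
 -3.7 -1.   1.9 -2.9 -1.3  2.   0.3  1.7 -0.9  3.  -0.9  0.4]
(0, 1, 2) [ 5.64414e+02  2.33559e+02 -1.71000e-01] [-0.5 -0.6 -0.2  0.5 -1.7  0.5 -2.8 -0.6 -1.8  0.5  0.  -0.4 -1.4 -0.4
 -1.5 -1.2 -1.6  0.1  0.6 -0.8 -1.9  0.5 -0.6 -0.1  1.1 -2.   0.1 -2.7
 -3.4 -1.   2.1 -2.7 -1.2  2.   0.4  1.8 -0.2  3.2 -1.1  0.3]
```

```bash
sed -i 's/^STAND=.*/STAND=[564.2,233.5,-0.170]/' h.py; python3 - <<'E'
from h import *
p=STAND;seat=np.array([p[0],p[1],125]);G=graspR(p[2],1)
plan(seat-G[:,2]*75,G,smax=25)
E
```

```text
t 2.7 n 4 D [ 52.8  -0.7 -77.4] w [-0.002 -0.055  0.002] q [ 0.46  0.03  1.92 -0.46  0.79 -0.68] F [-0.  -0.4  0.6] wid 85.6
{"x":-0.9,"y":2.1,"z":23.3,"ax":-0.000,"ay":-0.014,"az":0.000,"gripper":0},
{"x":-0.5,"y":2.1,"z":23.3,"ax":-0.000,"ay":-0.014,"az":0.000,"gripper":0},
{"x":-0.2,"y":2.1,"z":23.3,"ax":-0.000,"ay":-0.014,"az":0.000,"gripper":0},
{"x":0.1,"y":2.1,"z":23.3,"ax":-0.000,"ay":-0.014,"az":0.000,"gripper":0},
```

Call:
servo_tool --motion '[{"x":-1,"y":2,"z":23,"ax":0,"ay":-0.013,"az":0,"gripper":0},{"x":-0.5,"y":2,"z":23,"ax":0,"ay":-0.013,"az":0,"gripper":0},{"x":0,"y":2,"z":23,"ax":0,"ay":-0.013,"az":0,"gripper":0},{"x":0,"y":2,"z":23,"ax":0,"ay":-0.013,"az":0,"gripper":0},{"x":0,"y":0,"z":0,"ax":0,"ay":0,"az":0,"gripper":0}]'

```text
clock: 3.2
position: [525.2, 238.9, 186.8]
orientation: [0.222, 2.526, -0.074]
contact_force: [-1.2, 1.5, -0.2]
gripper_width: 85.7
```

```bash
python3 - <<'E'
from h import *
from bench import imaging
p=STAND;seat=np.array([p[0],p[1],125]);G=graspR(p[2],1)
plan(seat-G[:,2]*34,G,smax=25)
w=imaging.read_camera("wrist");pickle.dump(w,open("w2.pkl","wb"))
cv2.imwrite("pics/w2.png",w["img"][:,:,::-1])
o=np.array([p[0],p[1],125]);h=capsil(w,o,-G[:,2]);print(hc(h),cv2.boundingRect(h));print(blob(w["img"],(325,215),50))
E
```

```text
t 3.2 n 2 D [ 19.7  -2.1 -34. ] w [-0.006 -0.004 -0.003] q [ 0.42  0.19  1.97 -0.66  0.55 -0.48] F [-1.2  1.5 -0.2] wid 85.7
{"x":1.6,"y":0.7,"z":19.6,"ax":-0.003,"ay":-0.002,"az":-0.002,"gripper":0},
{"x":1.6,"y":0.7,"z":19.6,"ax":-0.003,"ay":-0.002,"az":-0.002,"gripper":0},
[ 322.67757602  233.31783037 5851.70439296] (281, 186, 83, 92)
(array([ 285,  187,   78,   88, 5312], dtype=int32), array([323.2876506 , 231.21065512]))
```

View pics/w2.png

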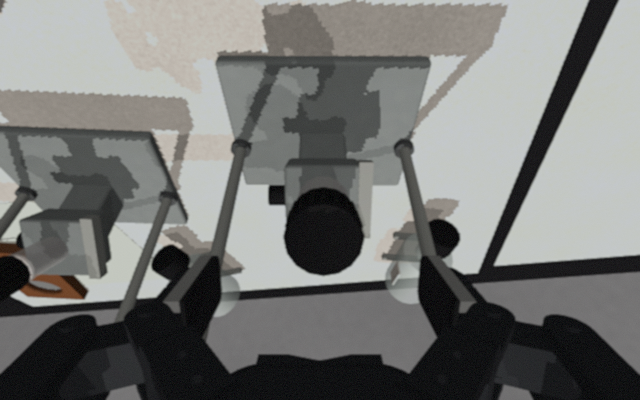

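```bash
python3 - <<'E'
from h import *
d=pickle.load(open("d1.pkl","rb"));w1=d["wrist"];w2=pickle.load(open("w2.pkl","rb"))
p=STAND;G=graspR(p[2],1);ax=-G[:,2]
obs=[]
for w,sd in((w1,(329,195)),(w2,(325,215))):
  for th in (50,80,100):
    g=(w["img"].max(2)<th).astype(np.uint8);n,l,st,ce=cv2.connectedComponentsWithStats(g,connectivity=4);k=l[sd[1],sd[0]]
    m=(l==k).astype(np.uint8)
    m=cv2.morphologyEx(m,cv2.MORPH_OPEN,np.ones((15,15)))
    c=max(cv2.findContours(m,cv2.RETR_EXTERNAL,cv2.CHAIN_APPROX_NONE)[0],key=cv2.contourArea)
    print(th,cv2.boundingRect(c),m.sum())
    if th==50: x,y,W,H=cv2.boundingRect(c);obs.append((x-.25,x+W-.75,y-.25,y+H-.75))
def res(q,ws=(0,1)):
    out=[]
    for i,w in enumerate((w1,w2)):
        if i in ws:
            h=capsil(w,q,ax)[:,0];out+=list(np.array([h[:,0].min(),h[:,0].max(),h[:,1].min(),h[:,1].max()])-obs[i])
    return np.array(out)
s=np.array([p[0],p[1],125])
for ws in((0,),(1,),(0,1)):
    r=least_squares(res,s,args=(ws,));print(ws,r.x,"in tool",G.T@(r.x-s),r.fun.round(1))
E
```

```text
50 (305, 169, 49, 52) 2113
80 (304, 167, 50, 55) 3572
100 (0, 232, 640, 168) 66730
50 (286, 188, 76, 85) 5272
80 (286, 187, 76, 87) 5447
100 (0, 220, 640, 180) 76663
(0,) [561.76534136 233.4999989  125.000002  ] in tool [ 1.9656052  -0.41190235 -1.37633402] [-3.3  1.7 -3.3  2.6]
(1,) [564.04783381 234.10866477 125.        ] in tool [ 0.20720289  0.57414689 -0.14508502] [-3.   3.8 -1.4  5.4]
(0, 1) [561.80590272 233.9538916  124.96689962] in tool [ 2.01474819  0.04230965 -1.37033376] [-2.7  2.3 -3.3  2.6 -4.4  3.1 -4.   3.5]
```

```bash
python3 - <<'E'
from h import *
d=pickle.load(open("d1.pkl","rb"));w1=d["wrist"];w2=pickle.load(open("w2.pkl","rb"))
p=STAND;G=graspR(p[2],1);ax=-G[:,2]
obs=[(303.5,354.5,167.8,222.5),(285,362.2,186.8,274.2)]
def res(q,ws=(0,1)):
    q=s+q;out=[]
    for i,w in enumerate((w1,w2)):
        if i in ws:
            h=capsil(w,q,ax)[:,0];out+=list(np.array([h[:,0].min(),h[:,0].max(),h[:,1].min(),h[:,1].max()])-obs[i])
    return np.array(out)
s=np.array([p[0],p[1],125])
for ws in((0,),(1,),(0,1)):
    r=least_squares(res,[0.1,.1,.1],args=(ws,),diff_step=1.,x_scale=1,method='trf') if 0 else least_squares(lambda q:res(q*100,ws),[1.,1,1],diff_step=5e-3);print(ws,"in tool",G.T@(r.x*100),r.fun.round(1))
E
```

```text
(0,) in tool [-1.67908158  0.61803998 11.38103675] [ 0.1 -0.1 -0.1  0.1]
(1,) in tool [-2.42791612  0.49806367  8.93749979] [-0.3  0.3  0.4 -0.3]
(0, 1) in tool [-1.72553751  0.4997873   8.0992869 ] [-0.2  0.2  0.5  1.3 -0.5  0.6 -0.5 -0.7]
```

Call:
servo_tool --motion '[{"x":1,"y":0.5,"z":11,"ax":-0.003,"ay":-0.002,"az":-0.002,"gripper":0},{"x":1,"y":0.5,"z":11,"ax":-0.003,"ay":-0.002,"az":-0.001,"gripper":0},{"x":0.5,"y":0.5,"z":11,"ax":0,"ay":0,"az":0,"gripper":0},{"x":0,"y":0.5,"z":8,"ax":0,"ay":0,"az":0,"gripper":0},{"x":0,"y":0,"z":0,"ax":0,"ay":0,"az":0,"gripper":0}]'

```text
clock: 3.75
position: [545.5, 238.4, 153.0]
orientation: [0.212, 2.519, -0.064]
contact_force: [-0.6, -0.3, -0.2]
gripper_width: 85.1
```

```bash
python3 - <<'E'
from h import *
from bench import imaging
p=STAND;seat=np.array([p[0],p[1],125]);G=graspR(p[2],1)
plan(seat-G[:,2]*32,G,smax=25)
d={n:imaging.read_camera(n) for n in("wrist","scene")};w=d["wrist"];pickle.dump(d,open("d3.pkl","wb"))
cv2.imwrite("pics/w3.png",w["img"][:,:,::-1])
cv2.imwrite("pics/s3.png",cv2.resize(d["scene"]["img"][180:330,290:430,::-1],None,fx=4,fy=4,interpolation=cv2.INTER_CUBIC))
E
```

```text
t 3.75 n 1 D [ 0.6 -1.8 -1.7] w [0.003 0.004 0.001] q [ 0.39  0.27  1.98 -0.75  0.46 -0.4 ] F [-0.6 -0.3 -0.2] wid 85.1
{"x":0.3,"y":-1.7,"z":1.9,"ax":0.003,"ay":0.004,"az":0.001,"gripper":0},
```

View pics/w3.png

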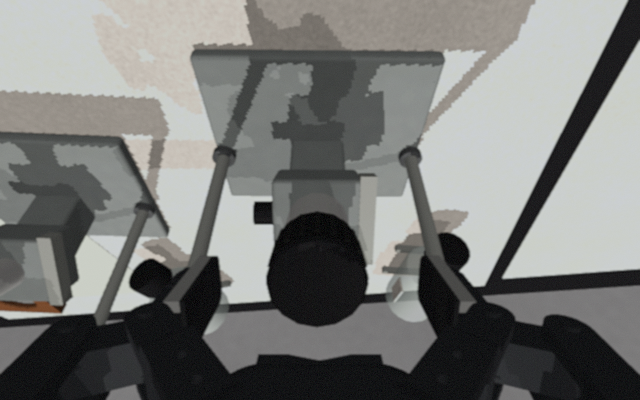

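View pics/s3.png

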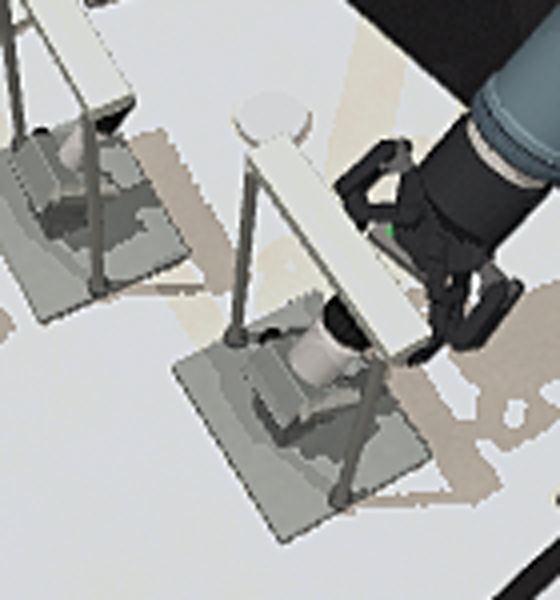

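```bash
python3 - <<'E'
from h import *
from bench import readout
w=pickle.load(open("d3.pkl","rb"))["wrist"]
o=readout.get_obs();R0=R.from_rotvec(o["orientation"]).as_matrix();a=np.linspace(0,2*np.pi,100)
for dx in(-2,0,2):
 for k in (0,2,5,8,11):
  P=np.c_[dx+21*np.cos(a),21*np.sin(a),0*a+k]@R0.T+o["position"];q=proj(w,P)
  print(dx,k,"L %.1f R %.1f T %.1f B %.1f"%(q[:,0].min(),q[:,0].max(),q[:,1].min(),q[:,1].max()))
  
print(proj(w,np.array([[0,42,-13+25],[0,-42,12],[11,42,12],[-11,42,12],[0,21,25],[0,0,25],[0,0,6]])@R0.T+o["position"]).round(0))
i=w["img"][190:340,240:400,::-1];i=np.clip(i.astype(float)*2.5,0,255).astype(np.uint8)
cv2.imwrite("pics/w3c.png",cv2.resize(i,None,fx=4,fy=4,interpolation=cv2.INTER_CUBIC))
E
```

```text
-2 0 L 267.7 R 374.2 T 246.4 B 340.6
-2 2 L 268.5 R 373.4 T 244.3 B 337.4
-2 5 L 269.5 R 372.3 T 241.2 B 332.7
-2 8 L 270.6 R 371.2 T 238.3 B 328.2
-2 11 L 271.5 R 370.1 T 235.5 B 323.9
0 0 L 267.5 R 374.5 T 241.5 B 336.5
0 2 L 268.2 R 373.7 T 239.4 B 333.3
0 5 L 269.3 R 372.5 T 236.5 B 328.7
0 8 L 270.4 R 371.4 T 233.6 B 324.2
0 11 L 271.4 R 370.3 T 230.9 B 320.0
2 0 L 267.3 R 374.7 T 236.5 B 332.3
2 2 L 268.0 R 373.9 T 234.5 B 329.2
2 5 L 269.1 R 372.7 T 231.7 B 324.6
2 8 L 270.2 R 371.6 T 228.9 B 320.2
2 11 L 271.2 R 370.5 T 226.3 B 316.0
[[419. 276.]
 [223. 276.]
 [421. 252.]
 [417. 299.]
 [366. 262.]
 [321. 262.]
 [321. 283.]]
```

View pics/w3c.png

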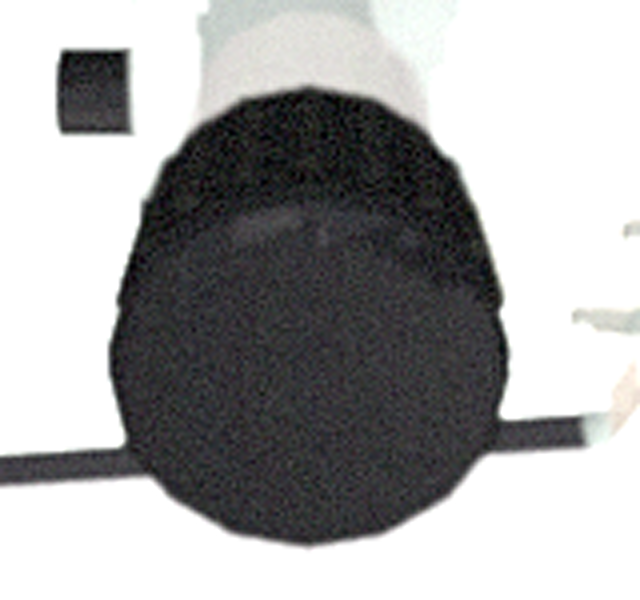

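Call:
servo_tool --motion '[{"x":-0.5,"y":-1.5,"z":1,"ax":0,"ay":0,"az":0,"gripper":0},{"x":0,"y":0,"z":0,"ax":0,"ay":0,"az":0,"gripper":1},{"x":0,"y":0,"z":0,"ax":0,"ay":0,"az":0,"gripper":1},{"x":0,"y":0,"z":0,"ax":0,"ay":0,"az":0,"gripper":1},{"x":0,"y":0,"z":0,"ax":0,"ay":0,"az":0,"gripper":1}]'

```text
clock: 4.35
position: [546.0, 237.2, 154.3]
orientation: [0.212, 2.517, -0.063]
contact_force: [-3.9, -0.1, 4.5]
gripper_width: 40.6
```

Call:
servo_tool --motion '[{"x":0,"y":0,"z":0,"ax":0,"ay":0,"az":0,"gripper":1},{"x":0,"y":0,"z":0,"ax":0,"ay":0,"az":0,"gripper":1},{"x":0,"y":0,"z":0,"ax":0,"ay":0,"az":0,"gripper":1},{"x":0,"y":0,"z":0,"ax":0,"ay":0,"az":0,"gripper":1}]'

```text
clock: 4.75
position: [546.0, 237.2, 154.3]
orientation: [0.212, 2.517, -0.063]
contact_force: [-5.3, 0.6, 6.2]
gripper_width: 40.3
```

```bash
python3 - <<'E'
from h import *
from bench import imaging,readout
o=readout.get_obs();print({k:np.round(v,2) for k,v in o.items()})
w=imaging.read_camera("wrist");pickle.dump(w,open("w4.pkl","wb"))
i=w["img"][180:380,200:440,::-1];i=np.clip(i.astype(float)*2.5,0,255).astype(np.uint8)
cv2.imwrite("pics/w4.png",cv2.resize(i,None,fx=3,fy=3,interpolation=cv2.INTER_CUBIC))
E
```

```text
{'clock': np.float64(4.75), 'joint_positions': array([ 0.39,  0.27,  1.99, -0.75,  0.46, -0.4 ]), 'qd': array([ 0.,  0., -0., -0., -0.,  0.]), 'tau': array([-1.300e+00, -3.697e+01, -2.430e+01, -1.490e+00, -1.710e+00,
       -1.000e-02]), 'position': array([545.98, 237.23, 154.25]), 'orientation': array([ 0.21,  2.52, -0.06]), 'contact_force': array([-5.27,  0.61,  6.16]), 'moment': array([-0.07,  0.45, -0.13]), 'gripper_width': np.float64(40.28)}
```

View pics/w4.png

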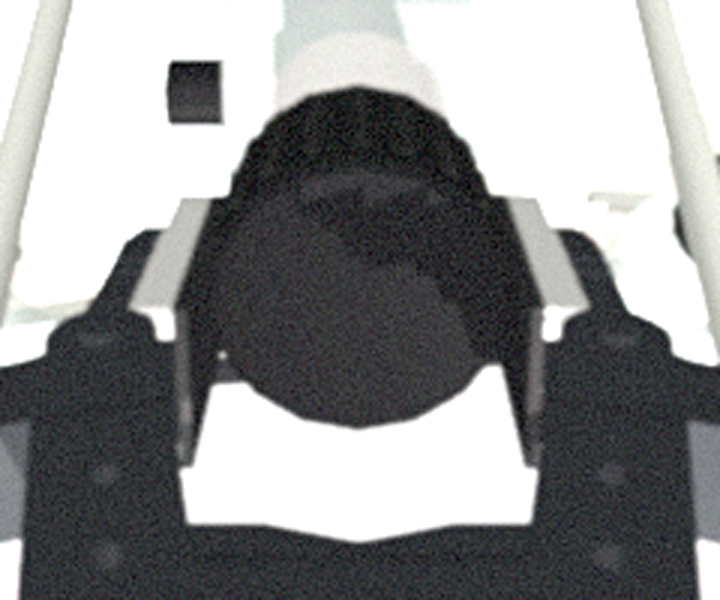

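Call:
servo_tool --motion '[{"x":0,"y":0,"z":-3,"ax":0,"ay":0,"az":0,"gripper":1},{"x":0,"y":0,"z":-3,"ax":0,"ay":0,"az":0,"gripper":1},{"x":0,"y":0,"z":-4,"ax":0,"ay":0,"az":0,"gripper":1},{"x":0,"y":0,"z":-5,"ax":0,"ay":0,"az":0,"gripper":1},{"x":0,"y":0,"z":-5,"ax":0,"ay":0,"az":0,"gripper":1}]'

```text
clock: 5.3
position: [534.4, 238.9, 170.2]
orientation: [0.212, 2.518, -0.063]
contact_force: [0.1, 0.1, -1.1]
gripper_width: 40.1
```

Call:
servo_tool --motion '[{"x":0,"y":0,"z":-6,"ax":0,"ay":0,"az":0,"gripper":1},{"x":0,"y":0,"z":-10,"ax":0,"ay":0,"az":0,"gripper":1},{"x":0,"y":0,"z":-15,"ax":0,"ay":0,"az":0,"gripper":1},{"x":0,"y":0,"z":-20,"ax":0,"ay":0,"az":0,"gripper":1},{"x":0,"y":0,"z":-20,"ax":0,"ay":0,"az":0,"gripper":1}]'

```text
clock: 5.8
position: [493.3, 245.7, 229.2]
orientation: [0.212, 2.518, -0.063]
contact_force: [1.1, -1.0, 0.6]
gripper_width: 40.1
```

```bash
python3 - <<'E'
from h import *
from bench import imaging,readout
w=imaging.read_camera("wrist");pickle.dump(w,open("w5.pkl","wb"))
cv2.imwrite("pics/w5.png",w["img"][:,:,::-1])
E
```

```text
(no output)
```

View pics/w5.png

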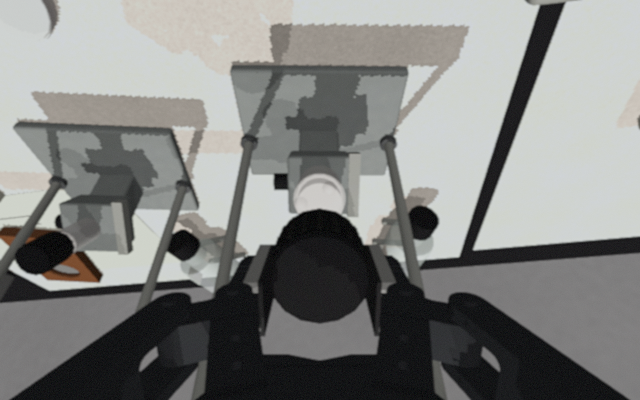

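```bash
sed -i 's/"gripper":0},/"gripper":1},/' h.py; python3 - <<'E'
from h import *
plan([410,60,290],downR(2.5),k=20,smax=32,amax=.1)
w=pickle.load(open("w5.pkl","rb"))
i=w["img"][190:340,240:400,::-1];i=np.clip(i.astype(float)*2.5,0,255).astype(np.uint8)
cv2.imwrite("pics/w5c.png",cv2.resize(i,None,fx=4,fy=4,interpolation=cv2.INTER_CUBIC))
E
```

```text
t 5.85 n 7 D [ -83.1 -186.6   57.8] w [0.153 0.606 0.459] q [ 0.46  0.09  1.97 -0.6   0.64 -0.53] F [-0.4  0.5  1.4] wid 39.9
{"x":1.1,"y":-28.2,"z":-11.1,"ax":0.022,"ay":0.087,"az":0.066,"gripper":1},
{"x":0.1,"y":-28.5,"z":-10.4,"ax":0.022,"ay":0.087,"az":0.066,"gripper":1},
{"x":-0.9,"y":-28.7,"z":-9.8,"ax":0.022,"ay":0.087,"az":0.066,"gripper":1},
{"x":-1.9,"y":-28.8,"z":-9.3,"ax":0.022,"ay":0.087,"az":0.066,"gripper":1},
{"x":-3.0,"y":-28.8,"z":-8.9,"ax":0.022,"ay":0.087,"az":0.066,"gripper":1},
{"x":-4.1,"y":-28.8,"z":-8.6,"ax":0.022,"ay":0.087,"az":0.066,"gripper":1},
{"x":-5.3,"y":-28.7,"z":-8.4,"ax":0.022,"ay":0.087,"az":0.066,"gripper":1},
```

View pics/w5c.png

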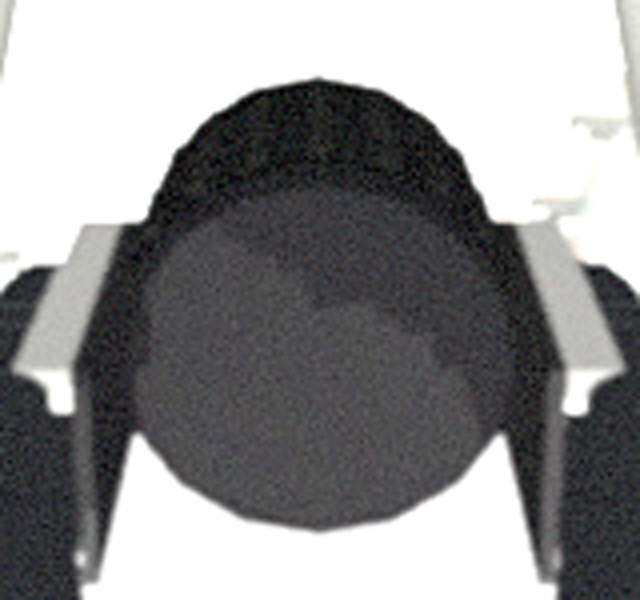

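```bash
python3 - <<'E'
from h import *
from bench import readout
w=pickle.load(open("w5.pkl","rb"))
o=readout.get_obs();R0=R.from_rotvec(o["orientation"]).as_matrix();a=np.linspace(0,2*np.pi,100)
pr=lambda M:proj(w,np.array(M)@R0.T+o["position"])
for z in(10,15,20,25): print("tip",z,pr([[11,-21,z],[11,21,z]]).round(1).tolist())
for z in(-20,-15,-10,-5,0): print("back",z,pr([[11,-21,z],[11,21,z]]).round(1).tolist())
for dx in (-2,0,2):
 for k in(0,3,6,9):
  q=pr(np.c_[dx+21*np.cos(a),21*np.sin(a),0*a+k]);b=pr(np.c_[dx+21*np.cos(a),21*np.sin(a),0*a+k+32])
  print(dx,k,"T %.1f B %.1f bottomrimT %.1f"%(q[:,1].min(),q[:,1].max(),b[:,1].min()))
E
```

```text
tip 10 [[270.9, 258.5], [373.6, 258.6]]
tip 15 [[272.5, 253.4], [371.8, 253.5]]
tip 20 [[274.1, 248.6], [370.0, 248.6]]
tip 25 [[275.5, 244.0], [368.4, 244.1]]
back -20 [[257.7, 299.3], [388.1, 299.4]]
back -15 [[260.4, 291.0], [385.2, 291.2]]
back -10 [[262.8, 283.5], [382.5, 283.6]]
back -5 [[265.1, 276.5], [380.0, 276.6]]
back 0 [[267.1, 270.0], [377.7, 270.2]]
-2 0 T 250.7 B 345.7 bottomrimT 222.2
-2 3 T 247.4 B 340.7 bottomrimT 220.1
-2 6 T 244.3 B 335.9 bottomrimT 218.1
-2 9 T 241.3 B 331.4 bottomrimT 216.1
0 0 T 245.7 B 341.5 bottomrimT 218.1
0 3 T 242.6 B 336.6 bottomrimT 216.1
0 6 T 239.6 B 331.9 bottomrimT 214.1
0 9 T 236.7 B 327.4 bottomrimT 212.3
2 0 T 240.7 B 337.3 bottomrimT 214.0
2 3 T 237.7 B 332.5 bottomrimT 212.1
2 6 T 234.7 B 327.8 bottomrimT 210.2
2 9 T 232.0 B 323.4 bottomrimT 208.4
```

Call:
servo_tool --motion '[{"x":1,"y":-28,"z":-11,"ax":0.022,"ay":0.087,"az":0.066,"gripper":1},{"x":0,"y":-28.5,"z":-10.5,"ax":0.022,"ay":0.087,"az":0.066,"gripper":1},{"x":-1,"y":-28.5,"z":-10,"ax":0.022,"ay":0.087,"az":0.066,"gripper":1},{"x":-2,"y":-29,"z":-9.5,"ax":0.022,"ay":0.087,"az":0.066,"gripper":1},{"x":-3,"y":-29,"z":-9,"ax":0.022,"ay":0.087,"az":0.066,"gripper":1}]'

```text
clock: 6.35
position: [434.3, 112.2, 271.7]
orientation: [0.756, 2.873, -0.021]
contact_force: [-0.5, -0.3, 0.0]
gripper_width: 40.1
```

Call:
servo_tool --motion '[{"x":-4,"y":-29,"z":-8.5,"ax":0.022,"ay":0.087,"az":0.066,"gripper":1},{"x":-5,"y":-29,"z":-8.5,"ax":0.022,"ay":0.087,"az":0.066,"gripper":1}]'

```text
clock: 6.55
position: [409.9, 58.4, 288.3]
orientation: [-0.997, -2.971, 0.002]
contact_force: [0.1, -0.4, -1.3]
gripper_width: 40.1
```

```bash
python3 - <<'E'
from h import *
plan([575,-235,200],downR(2.0),k=20,smax=36,amax=.1)
E
```

```text
t 6.55 n 10 D [ 165.1 -293.4  -88.3] w [-0.005 -0.006  0.494] q [-0.13 -0.01  1.77  0.    1.39 -1.05] F [ 0.1 -0.4 -1.3] wid 40.1
{"x":-30.9,"y":-13.4,"z":8.7,"ax":-0.001,"ay":-0.001,"az":0.049,"gripper":1},
{"x":-31.5,"y":-11.9,"z":8.7,"ax":-0.001,"ay":-0.001,"az":0.049,"gripper":1},
{"x":-32.1,"y":-10.3,"z":8.7,"ax":-0.001,"ay":-0.001,"az":0.049,"gripper":1},
{"x":-32.6,"y":-8.7,"z":8.7,"ax":-0.001,"ay":-0.001,"az":0.049,"gripper":1},
{"x":-32.9,"y":-7.1,"z":8.7,"ax":-0.001,"ay":-0.001,"az":0.049,"gripper":1},
{"x":-33.2,"y":-5.5,"z":8.7,"ax":-0.001,"ay":-0.001,"az":0.049,"gripper":1},
{"x":-33.5,"y":-3.8,"z":8.8,"ax":-0.001,"ay":-0.001,"az":0.049,"gripper":1},
{"x":-33.6,"y":-2.2,"z":8.8,"ax":-0.001,"ay":-0.001,"az":0.049,"gripper":1},
{"x":-33.7,"y":-0.5,"z":8.8,"ax":-0.001,"ay":-0.001,"az":0.049,"gripper":1},
{"x":-33.7,"y":1.1,"z":8.8,"ax":-0.001,"ay":-0.001,"az":0.049,"gripper":1},
```

Call:
servo_tool --motion '[{"x":-31,"y":-13.5,"z":9,"ax":0,"ay":0,"az":0.049,"gripper":1},{"x":-31.5,"y":-12,"z":9,"ax":0,"ay":0,"az":0.049,"gripper":1},{"x":-32,"y":-10.5,"z":9,"ax":0,"ay":0,"az":0.049,"gripper":1},{"x":-32.5,"y":-8.5,"z":9,"ax":0,"ay":0,"az":0.049,"gripper":1},{"x":-33,"y":-7,"z":9,"ax":0,"ay":0,"az":0.049,"gripper":1}]'

```text
clock: 7.05
position: [493.8, -88.8, 241.7]
orientation: [-1.354, -2.83, 0.005]
contact_force: [0.4, 0.2, 0.0]
gripper_width: 40.3
```

Call:
servo_tool --motion '[{"x":-33,"y":-5.5,"z":9,"ax":0,"ay":0,"az":0.049,"gripper":1},{"x":-33.5,"y":-4,"z":9,"ax":0,"ay":0,"az":0.049,"gripper":1},{"x":-33.5,"y":-2,"z":9,"ax":0,"ay":0,"az":0.049,"gripper":1},{"x":-33.5,"y":-0.5,"z":9,"ax":0,"ay":0,"az":0.049,"gripper":1},{"x":-33.5,"y":1,"z":9,"ax":0,"ay":0,"az":0.049,"gripper":1}]'

```text
clock: 7.55
position: [576.4, -234.7, 196.1]
orientation: [-1.69, -2.643, 0.006]
contact_force: [0.3, -0.1, -0.4]
gripper_width: 40.6
```

Call:
servo_tool --motion '[{"x":0,"y":0,"z":0,"ax":0,"ay":0,"az":0,"gripper":1}]'

```text
clock: 7.65
position: [576.6, -237.0, 194.4]
orientation: [-1.692, -2.641, 0.008]
contact_force: [-0.2, -0.4, -0.9]
gripper_width: 40.4
```

```bash
python3 - <<'E'
from h import *
from bench import imaging,readout
w=imaging.read_camera("wrist");pickle.dump(w,open("w6.pkl","wb"))
cv2.imwrite("pics/w6.png",w["img"][:,:,::-1])
plan([593,-245,120],downR(2.0),k=1)
print(proj(w,[[593.7,-244.7,16],[519.7,-243.8,16]]))
E
```

```text
t 7.7 n 2 D [ 17.2 -10.  -75. ] w [-0.007 -0.003  0.004] q [-0.56  0.43  1.43 -0.    1.28 -1.  ] F [-0.5  1.5 -0.6] wid 40.5
{"x":-8.3,"y":6.0,"z":37.4,"ax":-0.004,"ay":-0.002,"az":0.002,"gripper":1},
[[333.30941167 200.43553606]
 [259.32875603 166.22926204]]
```

View pics/w6.png

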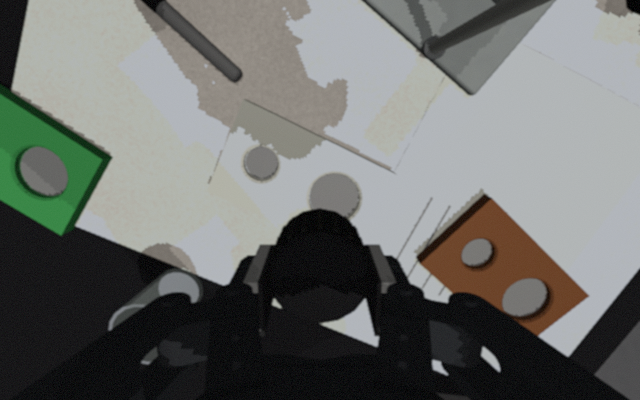

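```bash
python3 - <<'E'
from h import *
d=pickle.load(open("d0.pkl","rb"));w=pickle.load(open("w6.pkl","rb"))
a=np.linspace(0,2*np.pi,100)
def blobs(c,roi,name):
    x0,y0,x1,y1=roi;im=c["img"][y0:y1,x0:x1].astype(float).max(2)
    return im
# mouth silhouettes: intensity-weighted
t=d["top"];im=t["img"].astype(float).mean(2)
for nm,c,rois in(("top",t,[(386,182,410,205),(390,210,408,228)]),("scene",d["scene"],[(262,176,288,196)])):
    g=c["img"].astype(float).mean(2)
    for (x0,y0,x1,y1) in rois:
        s=g[y0:y1,x0:x1];bg=np.percentile(s,85);lo=np.percentile(s,10);wt=np.clip((bg-s)/(bg-lo),0,1);wt[wt<.25]=0
        n,l,st,ce=cv2.connectedComponentsWithStats((wt>0).astype(np.uint8));k=l[(y1-y0)//2,(x1-x0)//2];wt=wt*(l==k)
        yy,xx=np.mgrid[y0:y1,x0:x1];u=np.array([(wt*xx).sum(),(wt*yy).sum()])/wt.sum();print(nm,u,wt.sum(),ray(c,u,16))
g=cv2.resize(w["img"][140:240,220:400,::-1],None,fx=4,fy=4,interpolation=cv2.INTER_CUBIC)
for P,r in(((593.7,-244.7),24),((519.7,-243.8),16)):
    q=proj(w,np.c_[P[0]+r*np.cos(a),P[1]+r*np.sin(a),0*a+16]);cv2.polylines(g,[((q-[220,140])*4+1.5).astype(int)],True,(0,0,255))
cv2.imwrite("pics/w6c.png",g)
cv2.imwrite("pics/s6.png",cv2.resize(d["scene"]["img"][160:215,240:310,::-1],None,fx=8,fy=8,interpolation=cv2.INTER_CUBIC))
E
```

```text
top [398.2443057  192.95718372] 218.01520912547528 [ 594.82654086 -243.57296152   16.        ]
top [398.66476015 218.92568266] 103.43511450381679 [ 520.88715226 -242.38495989   16.        ]
scene [273.53934699 185.32172591] 115.58995815899583 [ 593.89625588 -239.93256969   16.        ]
```

View pics/w6c.png

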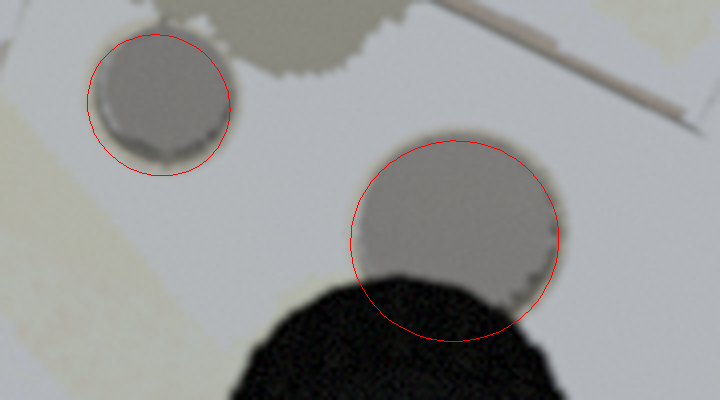

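View pics/s6.png

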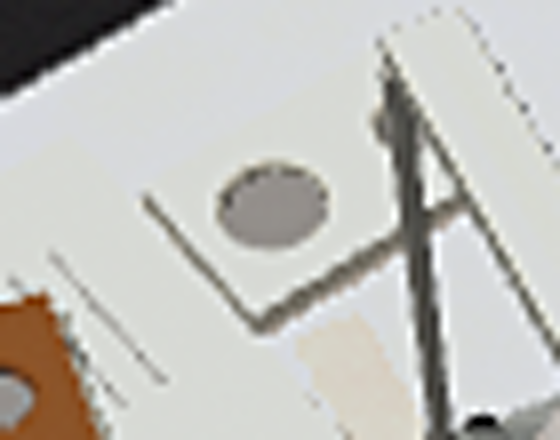

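```bash
python3 - <<'E'
from h import *
plan([594.4,-243.2,70],downR(2.0),k=10,smax=30)
E
```

```text
t 7.7 n 5 D [  18.6   -8.2 -125. ] w [-0.007 -0.003  0.004] q [-0.56  0.43  1.43 -0.    1.28 -1.  ] F [-0.5  1.5 -0.6] wid 40.5
{"x":-3.1,"y":2.9,"z":25.0,"ax":-0.001,"ay":-0.001,"az":0.001,"gripper":1},
{"x":-3.1,"y":2.8,"z":25.0,"ax":-0.001,"ay":-0.001,"az":0.001,"gripper":1},
{"x":-3.1,"y":2.8,"z":25.0,"ax":-0.001,"ay":-0.001,"az":0.001,"gripper":1},
{"x":-3.1,"y":2.8,"z":25.0,"ax":-0.001,"ay":-0.001,"az":0.001,"gripper":1},
{"x":-3.1,"y":2.7,"z":25.0,"ax":-0.001,"ay":-0.001,"az":0.001,"gripper":1},
```

Call:
servo_tool --motion '[{"x":-3.1,"y":2.8,"z":25,"ax":-0.002,"ay":-0.001,"az":0,"gripper":1},{"x":-3.1,"y":2.8,"z":25,"ax":-0.002,"ay":-0.001,"az":0,"gripper":1},{"x":-3.1,"y":2.8,"z":25,"ax":-0.002,"ay":-0.001,"az":0,"gripper":1},{"x":-3.1,"y":2.8,"z":25,"ax":0,"ay":0,"az":0,"gripper":1},{"x":-3.1,"y":2.8,"z":25,"ax":0,"ay":0,"az":0,"gripper":1}]'

```text
clock: 8.2
position: [594.7, -240.7, 71.2]
orientation: [1.687, 2.649, -0.001]
contact_force: [-0.9, -0.6, -0.7]
gripper_width: 40.2
```

Call:
servo_tool --motion '[{"x":0,"y":0,"z":0,"ax":0,"ay":0,"az":0,"gripper":1},{"x":0,"y":0,"z":0,"ax":0,"ay":0,"az":0,"gripper":1}]'

```text
clock: 8.4
position: [594.5, -241.0, 71.8]
orientation: [1.689, 2.649, -0.001]
contact_force: [0.3, 0.2, -0.3]
gripper_width: 40.1
```

```bash
python3 - <<'E'
from h import *
from bench import imaging,readout
d={n:imaging.read_camera(n) for n in("wrist","top","scene")};w=d["wrist"];pickle.dump(d,open("d7.pkl","wb"))
plan([594.4,-243.2,48],downR(2.0),k=1)
i=np.clip(w["img"][150:350,220:420,::-1].astype(float)*1.3,0,255).astype(np.uint8)
g=cv2.resize(i,None,fx=3,fy=3,interpolation=cv2.INTER_CUBIC)
a=np.linspace(0,2*np.pi,100)
for P,r in(((594.2,-242.5),24),):
    q=proj(w,np.c_[P[0]+r*np.cos(a),P[1]+r*np.sin(a),0*a+16]);cv2.polylines(g,[((q-[220,150])*3+1).astype(int)],True,(0,0,255))
s=cv2.resize(d["scene"]["img"][130:220,220:320,::-1],None,fx=4,fy=4,interpolation=cv2.INTER_CUBIC)
cv2.imwrite("pics/w7.png",g);cv2.imwrite("pics/s7.png",s)
E
```

```text
t 8.55 n 1 D [ -1.1  -1.  -25.3] w [0.001 0.004 0.006] q [-0.56  0.58  1.51 -0.    1.04 -0.99] F [-0.6  0.  -0.1] wid 40.2
{"x":-0.4,"y":-1.5,"z":25.3,"ax":0.001,"ay":0.004,"az":0.006,"gripper":1},
```

View pics/w7.png

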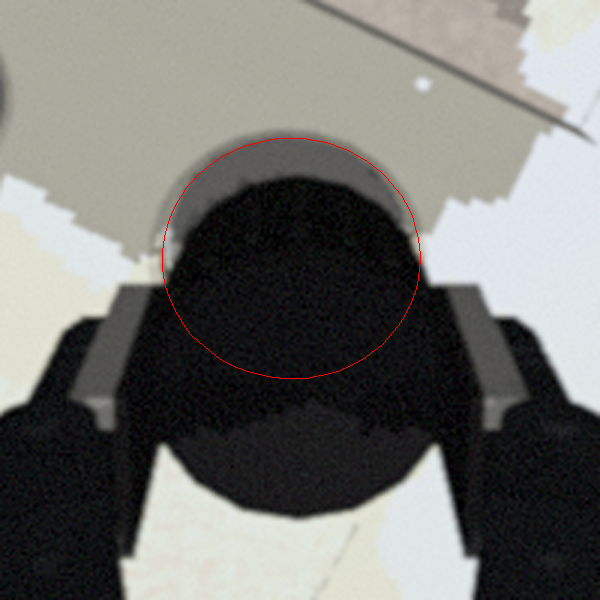

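View pics/s7.png

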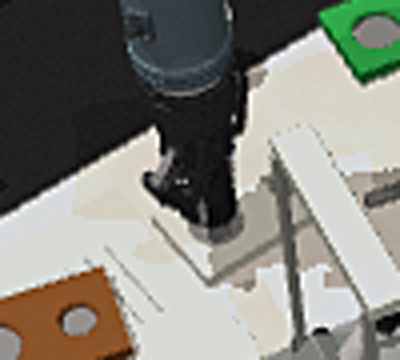

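```bash
python3 - <<'E'
from h import *
K=pickle.load(open("d0.pkl","rb"))["wrist"]["camera_matrix"]
C=np.array([70.56,.4,-117.27]);Rc=np.array([[0,-.961,-.276],[1,0,0],[0,-.276,.961]])
def hit(u,v,z):
    r=Rc@np.linalg.inv(K)@[u,v,1];return (C+r*(z-C[2])/r[2])[:2]
for zt in (71,72.5): 
  for k in(4,6,8):
    h=hit(220+291/3,150+130/3,zt-16)-[24,0];c=hit(220+297/3,150+177/3,k+32)-[21,0];B=hit(220+299/3,150+519/3,k)+[21,0]
    L=hit(220+157/3,150+250/3,zt-16);Rr=hit(220+425/3,150+250/3,zt-16)
    print(zt,k,"hole",h,"cap by rim",c,"cap by top disc",B,"hole width",(Rr-L))
E
```

```text
71 4 hole [ 1.60234419 -0.77456647] cap by rim [1.75217345 0.30573031] cap by top disc [3.15465668 0.59969344] hole width [ 0.         49.49174698]
71 6 hole [ 1.60234419 -0.77456647] cap by rim [1.12833543 0.3045002 ] cap by top disc [1.6966647  0.60298681] hole width [ 0.         49.49174698]
71 8 hole [ 1.60234419 -0.77456647] cap by rim [0.50449741 0.30327009] cap by top disc [0.23867273 0.60628018] hole width [ 0.         49.49174698]
72.5 4 hole [ 1.21088611 -0.78479373] cap by rim [1.75217345 0.30573031] cap by top disc [3.15465668 0.59969344] hole width [ 0.         49.92268458]
72.5 6 hole [ 1.21088611 -0.78479373] cap by rim [1.12833543 0.3045002 ] cap by top disc [1.6966647  0.60298681] hole width [ 0.         49.92268458]
72.5 8 hole [ 1.21088611 -0.78479373] cap by rim [0.50449741 0.30327009] cap by top disc [0.23867273 0.60628018] hole width [ 0.         49.92268458]
```

Call:
servo_tool --motion '[{"x":0.6,"y":-1.1,"z":0,"ax":0,"ay":0,"az":0,"gripper":1},{"x":0,"y":0,"z":5,"ax":0,"ay":0,"az":0,"gripper":1},{"x":0,"y":0,"z":5,"ax":0,"ay":0,"az":0,"gripper":1},{"x":0,"y":0,"z":3,"ax":0,"ay":0,"az":0,"gripper":1},{"x":0,"y":0,"z":0,"ax":0,"ay":0,"az":0,"gripper":1}]'

```text
clock: 9.05
position: [592.9, -241.7, 57.1]
orientation: [-1.69, -2.647, 0.001]
contact_force: [-0.7, -0.2, 0.2]
gripper_width: 40.2
```

Call:
servo_tool --motion '[{"x":0,"y":0,"z":2,"ax":0,"ay":0,"az":0,"gripper":1},{"x":0,"y":0,"z":2,"ax":0,"ay":0,"az":0,"gripper":1},{"x":0,"y":0,"z":0,"ax":0,"ay":0,"az":0,"gripper":1}]'

```text
clock: 9.35
position: [593.3, -241.8, 53.7]
orientation: [1.69, 2.648, -0.001]
contact_force: [-0.4, -0.6, 0.1]
gripper_width: 40.4
```

Call:
servo_tool --motion '[{"x":0,"y":0,"z":1,"ax":0,"ay":0,"az":0,"gripper":1},{"x":0,"y":0,"z":1,"ax":0,"ay":0,"az":0,"gripper":1}]'

```text
clock: 9.55
position: [593.5, -242.0, 52.1]
orientation: [1.69, 2.647, -0.001]
contact_force: [-0.4, -0.9, -0.9]
gripper_width: 40.1
```

```bash
python3 - <<'E'
from h import *
from bench import imaging,readout
w=imaging.read_camera("wrist")
i=np.clip(w["img"][150:350,220:420,::-1].astype(float)*1.6,0,255).astype(np.uint8)
cv2.imwrite("pics/w8.png",cv2.resize(i,None,fx=3,fy=3,interpolation=cv2.INTER_CUBIC))
E
```

```text
(no output)
```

View pics/w8.png

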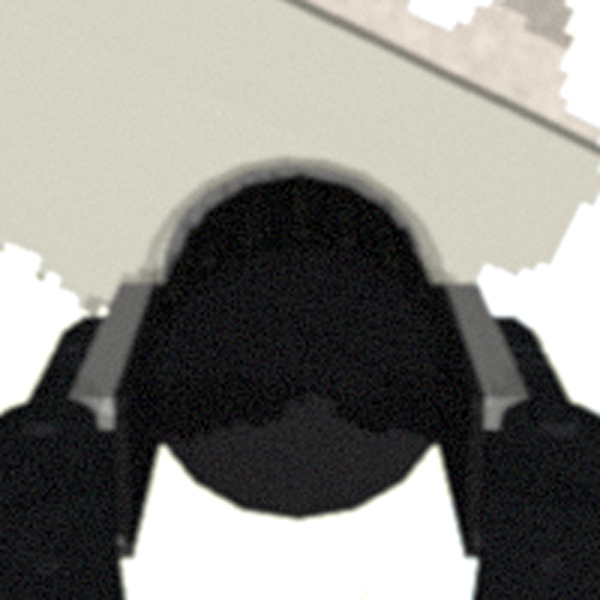

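Call:
servo_tool --motion '[{"x":0,"y":0,"z":1,"ax":0,"ay":0,"az":0,"gripper":1},{"x":0,"y":0,"z":1,"ax":0,"ay":0,"az":0,"gripper":1}]'

```text
clock: 9.8
position: [593.4, -241.9, 50.1]
orientation: [1.69, 2.647, -0.001]
contact_force: [-0.2, 0.8, -0.5]
gripper_width: 40.3
```

Call:
servo_tool --motion '[{"x":0,"y":0,"z":1,"ax":0,"ay":0,"az":0,"gripper":1},{"x":0,"y":0,"z":1,"ax":0,"ay":0,"az":0,"gripper":1}]'

```text
clock: 10.0
position: [593.4, -241.9, 48.0]
orientation: [1.69, 2.648, -0.001]
contact_force: [0.1, -0.5, -0.8]
gripper_width: 40.2
```

Call:
servo_tool --motion '[{"x":0,"y":0,"z":1,"ax":0,"ay":0,"az":0,"gripper":1}]'

```text
clock: 10.1
position: [593.4, -241.9, 47.0]
orientation: [1.69, 2.648, -0.001]
contact_force: [1.2, 0.1, -0.2]
gripper_width: 40.5
```

Call:
servo_tool --motion '[{"x":0,"y":0,"z":1,"ax":0,"ay":0,"az":0,"gripper":1}]'

```text
clock: 10.2
position: [593.4, -241.9, 46.0]
orientation: [1.69, 2.648, -0.001]
contact_force: [-0.3, 0.3, -0.9]
gripper_width: 40.1
```

Call:
servo_tool --motion '[{"x":0,"y":0,"z":1,"ax":0,"ay":0,"az":0,"gripper":1}]'

```text
clock: 10.3
position: [593.4, -241.9, 45.0]
orientation: [1.69, 2.648, -0.001]
contact_force: [1.1, 0.2, -0.7]
gripper_width: 40.0
```

```bash
python3 - <<'E'
from h import *
from bench import imaging,readout
w=imaging.read_camera("wrist")
i=np.clip(w["img"][150:350,220:420,::-1].astype(float)*1.6,0,255).astype(np.uint8)
cv2.imwrite("pics/w9.png",cv2.resize(i,None,fx=3,fy=3,interpolation=cv2.INTER_CUBIC))
E
```

```text
(no output)
```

View pics/w9.png

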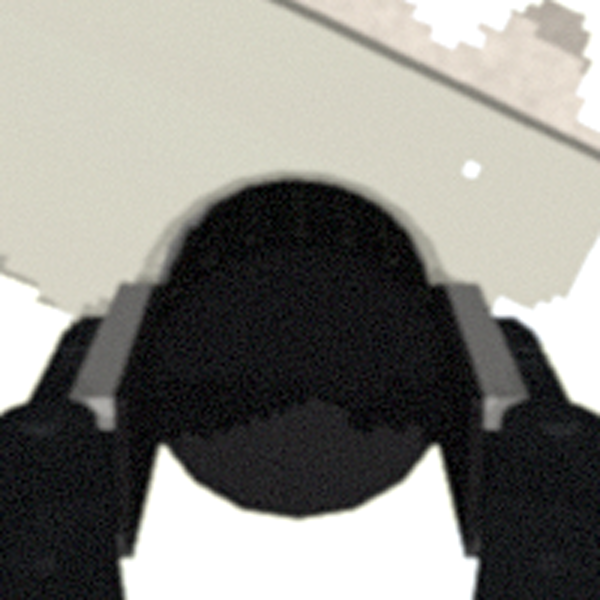

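Call:
servo_tool --motion '[{"x":0,"y":0,"z":1,"ax":0,"ay":0,"az":0,"gripper":1}]'

```text
clock: 10.45
position: [593.4, -241.9, 44.1]
orientation: [1.69, 2.648, -0.001]
contact_force: [-0.3, 0.2, -1.3]
gripper_width: 40.1
```

Call:
servo_tool --motion '[{"x":0,"y":0,"z":1,"ax":0,"ay":0,"az":0,"gripper":1}]'

```text
clock: 10.55
position: [593.4, -241.9, 43.1]
orientation: [1.69, 2.648, -0.001]
contact_force: [-0.1, -0.2, -0.6]
gripper_width: 40.0
```

Call:
servo_tool --motion '[{"x":0,"y":0,"z":0.5,"ax":0,"ay":0,"az":0,"gripper":1}]'

```text
clock: 10.65
position: [593.4, -242.0, 42.8]
orientation: [1.69, 2.648, -0.001]
contact_force: [-1.4, 1.0, 3.1]
gripper_width: 40.0
```

Call:
servo_tool --motion '[{"x":0,"y":0,"z":0.5,"ax":0,"ay":0,"az":0,"gripper":1}]'

```text
clock: 10.75
position: [593.4, -241.9, 42.7]
orientation: [1.69, 2.648, -0.001]
contact_force: [-3.8, 0.9, 7.5]
gripper_width: 40.1
```

```bash
python3 - <<'E'
from h import *
from bench import imaging,readout
w=imaging.read_camera("wrist");s=imaging.read_camera("scene")
i=np.clip(w["img"][150:350,220:420,::-1].astype(float)*1.6,0,255).astype(np.uint8)
cv2.imwrite("pics/w10.png",cv2.resize(i,None,fx=3,fy=3,interpolation=cv2.INTER_CUBIC))
cv2.imwrite("pics/s10.png",cv2.resize(s["img"][140:210,240:310,::-1],None,fx=8,fy=8,interpolation=cv2.INTER_CUBIC))
E
```

```text
(no output)
```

View pics/w10.png

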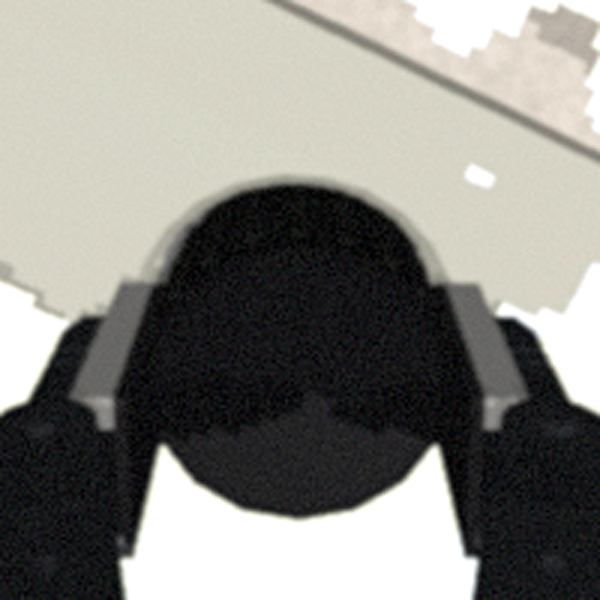

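View pics/s10.png

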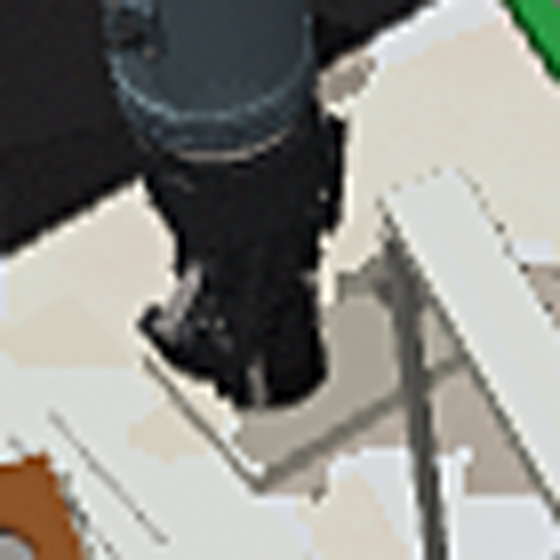

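Call:
servo_tool --motion '[{"x":0,"y":0,"z":-0.4,"ax":0,"ay":0,"az":0,"gripper":1},{"x":0,"y":0,"z":0,"ax":0,"ay":0,"az":0,"gripper":0},{"x":0,"y":0,"z":0,"ax":0,"ay":0,"az":0,"gripper":0},{"x":0,"y":0,"z":0,"ax":0,"ay":0,"az":0,"gripper":0},{"x":0,"y":0,"z":0,"ax":0,"ay":0,"az":0,"gripper":0}]'

```text
clock: 11.35
position: [593.4, -241.9, 42.3]
orientation: [1.69, 2.648, -0.001]
contact_force: [-0.4, -0.3, 0.1]
gripper_width: 85.5
```

Call:
servo_tool --motion '[{"x":0,"y":0,"z":-5,"ax":0,"ay":0,"az":0,"gripper":0},{"x":0,"y":0,"z":-15,"ax":0,"ay":0,"az":0,"gripper":0},{"x":0,"y":0,"z":-30,"ax":0,"ay":0,"az":0,"gripper":0},{"x":0,"y":0,"z":-40,"ax":0,"ay":0,"az":0,"gripper":0},{"x":0,"y":0,"z":-40,"ax":0,"ay":0,"az":0,"gripper":0}]'

```text
clock: 11.85
position: [593.2, -241.7, 174.9]
orientation: [1.69, 2.647, -0.001]
contact_force: [0.3, -0.3, 0.2]
gripper_width: 85.3
```

```bash
python3 - <<'E'
from h import *
from bench import imaging,readout
d={n:imaging.read_camera(n) for n in("wrist","top","scene")};pickle.dump(d,open("d11.pkl","wb"))
w,s,t=d["wrist"],d["scene"],d["top"]
i=np.clip(w["img"][100:300,220:440,::-1].astype(float)*1.8,0,255).astype(np.uint8)
cv2.imwrite("pics/w11.png",cv2.resize(i,None,fx=3,fy=3,interpolation=cv2.INTER_CUBIC))
cv2.imwrite("pics/s11.png",cv2.resize(s["img"][130:300,230:430,::-1],None,fx=3.5,fy=3.5,interpolation=cv2.INTER_CUBIC))
cv2.imwrite("pics/t11.png",t["img"][:,:,::-1])
# predicted seated cap
q=capsil(w,np.array([594.2,-242.5,8.]),np.array([0,0,1.]));print(cv2.boundingRect(q),hc(q))
E
```

```text
(292, 165, 54, 60) [ 319.22366892  195.27359001 2456.24951246]
```

View pics/w11.png

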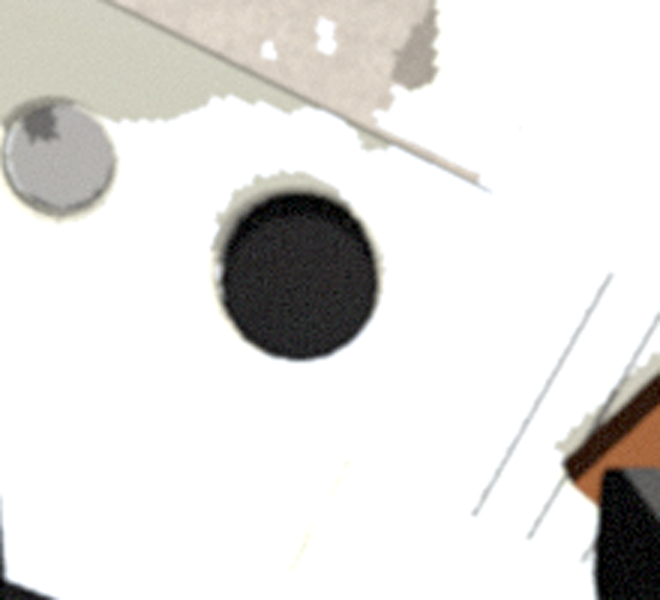

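View pics/s11.png

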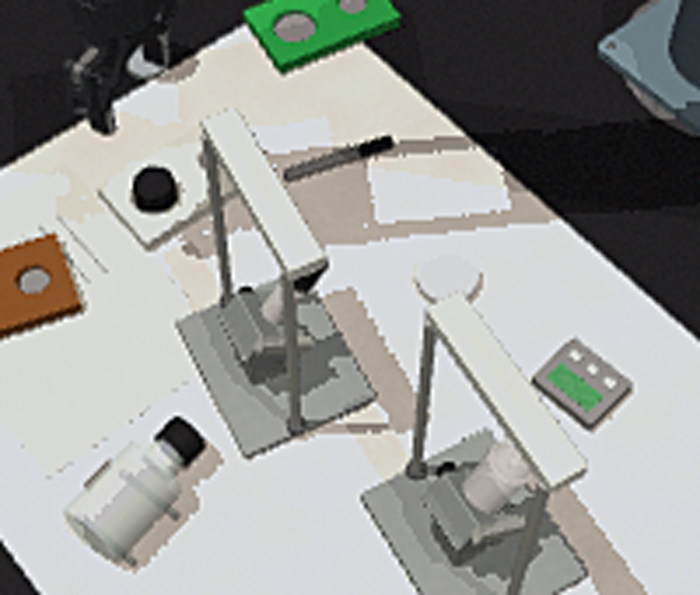

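View pics/t11.png

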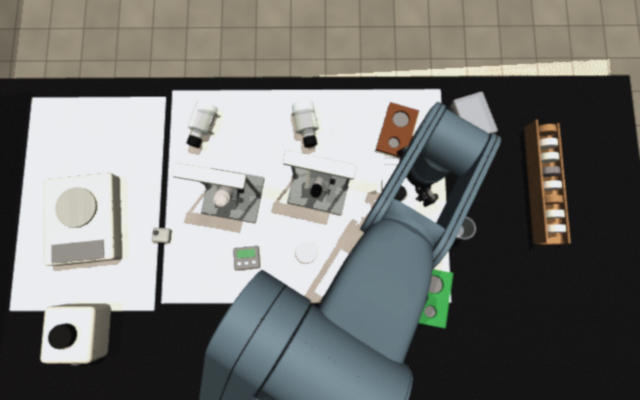

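Call:
servo_tool --motion '[{"x":0,"y":0,"z":-40,"ax":0,"ay":0,"az":0,"gripper":0},{"x":0,"y":0,"z":-40,"ax":0,"ay":0,"az":0,"gripper":0},{"x":0,"y":0,"z":0,"ax":0,"ay":0,"az":0,"gripper":0}]'

```text
clock: 12.3
position: [595.5, -242.9, 258.8]
orientation: [1.684, 2.639, -0.001]
contact_force: [0.8, -0.2, 0.0]
gripper_width: 85.2
```

```bash
python3 - <<'E'
from h import *
from bench import imaging,readout
d={n:imaging.read_camera(n) for n in("scene","wrist")};s=d["scene"]
x0,y0=250,165
g=cv2.resize(s["img"][y0:y0+45,x0:x0+50,::-1],None,fx=12,fy=12,interpolation=cv2.INTER_CUBIC)
print(blob(s["img"],(274,183),60))
for dz,c in((0,(0,0,255)),(8,(0,255,0))):
    q=capsil(s,np.array([594.2,-241.5,8.+dz]),np.array([0,0,1.]));print(dz,cv2.boundingRect(q),hc(q))
    cv2.polylines(g,[((q-[x0,y0])*12+5.5).astype(int)],True,c)
cv2.imwrite("pics/s12.png",g)
i=np.clip(d["wrist"]["img"][100:300,220:440,::-1].astype(float)*1.3,0,255).astype(np.uint8)
cv2.imwrite("pics/w12.png",cv2.resize(i,None,fx=3,fy=3,interpolation=cv2.INTER_CUBIC))
print(readout.get_obs()["contact_force"])
E
```

```text
(array([268, 178,  13,  12, 127], dtype=int32), array([273.81889764, 183.68503937]))
0 (266, 176, 14, 16) [272.9328618  183.70497147 156.1404142 ]
8 (266, 174, 14, 16) [272.66968552 182.33963217 157.76939439]
[-0.11902508  0.13292459 -1.10636445]
```

View pics/s12.png

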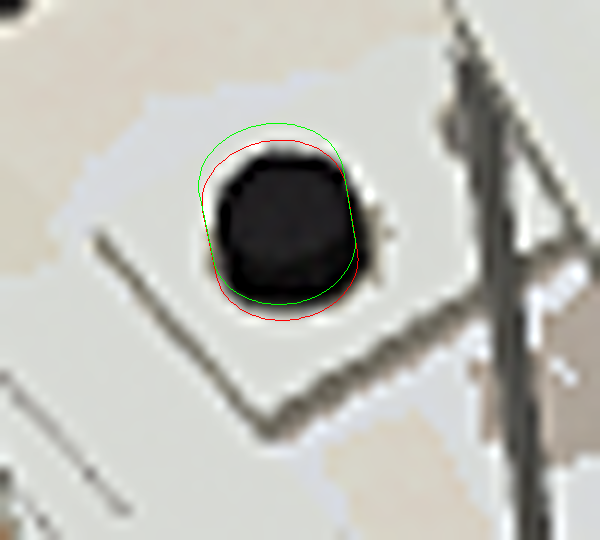

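View pics/w12.png

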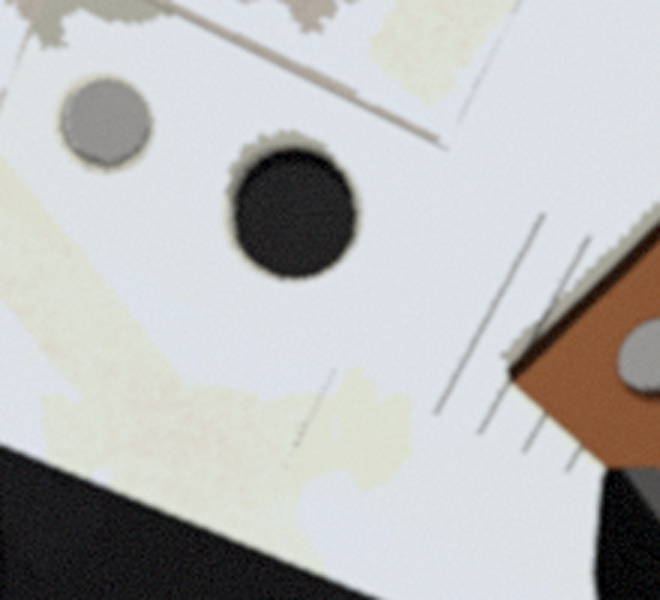

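```bash
python3 -c "
from bench import arm
print(arm.job_done())"
```

```text
the job is handed in; nothing more can be done
None
```

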